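Lift the split ring off a banding-wheel spindle

ROBOT

A 6-joint arm with a two-finger parallel gripper is mounted at the origin on the work surface. World frame = base frame: x ahead of the robot, y to its left, z up, the work surface at z = 0. Lengths are in mm, angles in rad, forces in N, time in s.
With the tool pointing down it reaches from about 350 to 875 mm from the base axis. Payload 4.2 kg.
Tool frame: the origin (TCP) lies midway between the tips of the shut fingers; the grasp point (between the pads) lies behind it (arm.tcp_to_grasp is the z of the grasp point in the tool frame, in mm); z points along the fingers, y is the direction in which the jaws open and shut (so a half turn about z gives the same grasp; the last joint's range is limited). The gripper opens to 85 mm and grips with 20 to 120 N. Pads are 22 mm wide; open, the fingers measure 114 mm over their backs; the gripper's body (76 mm by 85 mm) begins 54 mm behind the grasp point. The pads swing forward as they close: fully open they stand 13 mm farther back than shut.
Start: joints at [1.427, 0.385, 0.008, 0, -1.194, -0.259], TCP at [244.964, 574.971, 231.312] pointing down, gripper open.
Joint ranges: [-3.14, 3.14], [-1.21, 2.06], [-1.07, 1.41], [-3.16, 2.05], [-2.99, -0.16], [-3.1, 3.1]. Speed limits (rad/s): [2.79, 2.79, 3.14, 3.14, 3.14, 3.14].

INTERFACE

Orientations are given as a unit quaternion [x, y, z, w].
In Python, from bench import arm, optics, job_done gives the robot as it stands.
- The arm moves only by the tool carry_out, never from a script. Its argument "increments" is a list that holds one entry, the list of rows, each a list of 7 numbers: the shift along the world's x, y, z in m, then the turn, a rotation vector about the world's x, y, z in degrees, then the closure, from -1 (fully open) to 1 (shut). In form: [[[x, y, z, ax, ay, az, fingers], ...]]. A call has 1 to 5 rows; each row shifts and turns the commanded pose from where the row before left it; what a row does not reach is not made up. A row lasts 1/10 s, in which the tool goes at most 50 mm and 8.59 degrees, less where a joint would pass 70% of its speed; a pose out of reach is approached as far as the arm can. A call is refused whole if a number of a shift passes 0.05 or a number of a turn 8.59, either way. A call with a gripper value outside its range is refused whole. The fingers move at their own pace and stop on an object; the grip force is fixed at half the most. Time passes only in rows, so rows that do not move let the fingers close. It gives the time, the measured TCP pose, the force and the opening at its end, in the units of the state.
- arm.read_state(): the state, without advancing time (a new reading comes with each control period).
- optics.get_image(name): name is "scene" or "top" or "wrist"; returns a dict with "color" (480x640x3 uint8, red, green, blue), "fx", "fy", "cx", "cy" (pixels), "distortion" ([k1, k2, p1, p2, k3] as OpenCV has them; the pictures are not rectified), "rvec" (rotation vector, rad) and "tvec" (3), from world to camera coordinates, as OpenCV has them. Camera axes: x right, y down, z forward; pixel columns grow to the right and rows downward; lengths in mm; the calibration is good to about 2 mm. A picture is of the moment at which its call begins. There is no depth.
- job_done(): hands the job in, once; it reports no verdict.
The state is a dict: "clock": time; "joints": joint angles; "joint_vel": joint speeds; "joint_efforts": joint torques, N m; "position": TCP position; "ee_rot": TCP orientation; "contact_force": force on the tool from outside, world axes, zero at the start; "wrist_torque": the same for the moment, N m; "gripper_width": finger opening in mm.
Only numpy, scipy, OpenCV 4.12 (cv2) and the standard library are available. Lean on these libraries where they do the work, as an engineer would, in place of code of your own. Each camera call takes 0.05 s, during which the arm holds its last target.

TASK

The retaining ring on the bare spindle of the modelling turntable has to come off. Take the hooked pick out of its stand, work its tip under one end of the split ring and gently lift that end well up out of the groove over the spindle's side lips, never using more than a moderate hand force; only then take the ring with the fingers and leave it lying flat in the shallow white dish. Put the pick down anywhere on the bench and do not disturb the wax block, the spray can or the spatula.

Things in the scene. Friction and masses are not known exactly. Their poses are not given: they have to be found in the camera images.
- spindle_seat (a point): Centre of the seated ring, on the vertical axis of the fixed spindle, 62.5 mm above the bench; z up, x points out through the seated ring's gap. The round steel spindle head here is 48.6 mm across, its top 7.5 mm above this point. Two rounded lips on its sides (50 to 85 degrees either side of +x) (tops 9 mm above this point) overhang the ring by about 1.5 mm and keep it down.
- spindle_ledge (a point): Point on the flat front ledge, 40 mm along x from the spindle's axis, 55 mm above the bench (7.5 below spindle_seat). Ledge: x 20 to 50 mm, y -22 to 22 mm from the axis. Between it and both ring ends is a slot 4.5 mm high, open to +x, closed inwards by the spindle head: the pick's foot goes in there. Lift with the foot 1 to 2 mm clear of the head: pressed on it, it jams.
- spindle: Fixed turntable foot: origin on the bench on its axis, axes as spindle_seat. Grey disc 150 mm across, 18 mm high; dark column 52 mm across up to 55 mm height; on it a 4.5 mm steel plate (x -28 to 9, y -26.5 to 26.5 mm) on which the ring rests, its ends jutting out in front of the plate.
- ring_center (a point): Centre of the loose split steel ring, half-way up its wire; x points to the middle of its gap, z along its axis. Round wire 6 mm thick, outside diameter 62 mm, inside 50 mm, 40 g; gap about 7.5 mm. Springy: the halves flex open about the point opposite the gap. After it is freed, grip it across its outside, 90 degrees from the gap.
- ring: The split ring, origin 3 mm below ring_center, same axes. One end must be lifted about 3 to 6 mm, with some 5 to 15 N, until the ring jumps over the lips; it then lies loose, perhaps tilted, on the spindle head. If one of its sides is then still less than 4 mm above its seat, that side is caught under its lip: lift the other end likewise before you grip it.
- ring_end_left (a point): Centre of the wire 19 degrees to the +y side of the ring's gap middle (5 degrees in from that end of the ring): 26.5 mm along x and 9.1 mm along y from ring_center. A good place for the pick.
- ring_end_right (a point): The same on the other end, on the -y side.
- pick_grip (a point): Centre of the pick's upright square wooden handle (16 x 16 mm, 80 mm long, this point 36 mm below its top), where to grasp it; z up along the pick. Below the handle a brass collar 30 x 22 x 5 mm (underside 49 mm below this point), then a steel shank 6 mm thick. It hangs by its collar in the stand's slot and comes out straight up (85 mm or more).
- pick_tip (a point): Nominal end of the pick's foot, middle of its lower edge: 12 mm along the pick's -x and 105 mm below pick_grip. The foot is flat, 3 mm thick, 6 mm wide, reaches 12 mm from the shank's axis. The steel tip is clamped in the collar at a length that differs each time: the real foot is 0 to 16 mm lower than this point tells. Find out by touch.
- stand: Fixed wooden block 90 x 70 x 80 mm with the pick's slot (20 x 10 mm, centre at x -4 mm) from its top; origin at the middle of its underside. The seated pick's axis is at the origin, its nominal foot 24 mm above the bench.
- dish_floor (a point): Middle of the inner floor (4 mm above the bench) of the fixed shallow round white dish: inside diameter 124 mm at the floor, wall 4 mm, rim 18 mm above the bench.
- pick: The pick, 141 to 157 mm tall, 70 g; origin at the nominal bottom of its shank's axis, 105 mm below pick_grip, same axes.
- wax: Bystander: pale yellow wax block 100 x 70 x 28 mm, origin under its middle.
- can: Bystander: upright spray can, 60 mm across and 170 mm tall, origin under its middle.
- spatula: Bystander: spatula with flat steel blade (90 x 70 mm) and wooden handle lying on the bench, 195 mm long.

How it is judged:
By the outcome, as a careful person would: the job done as asked, in the order asked, and still so for the second after the job is handed in, with the robot touching nothing.
It also fails if it takes over 72 s, if anything falls off the work surface, if the arm or the gripper's body presses on something with over 40 N, if the wrist force passes 120 N, or if a joint passes its speed limit or range.

## Working session

There is one attempt and no reset: what is moved stays moved. The work goes in short steps, Python scripts to look and compute and a tool call to move; the robot and the scene stay as the last step left them, time stands still between calls to the robot, and variables do not carry over. Pictures are saved under pics/ and viewed, and the job is handed in when it is done.

Besides the shell and the picture viewer there is one more tool, called after "Emit:" as name([rows], argument=value, ...), one row to a line, values as JSON. carry_out: Moves the arm, as the interface text tells. Its arguments: {"type":"object","properties":{"increments":{"type":"array","items":{"type":"array","items":{"type":"array","items":{"type":"number"}}}}},"required":["increments"]}

```bash
ls; mkdir -p pics
cat > h.py <<'E'
import cv2,numpy as np
from bench import arm,optics,job_done
def grab(n,tag):
    d=optics.get_image(n); cv2.imwrite(f'pics/{tag}.png',d['color'][:,:,::-1])
    import pickle; pickle.dump(d,open(f'pics/{tag}.pkl','wb')); return d
def load(tag):
    import pickle; return pickle.load(open(f'pics/{tag}.pkl','rb'))
def ray(d,u,v):
    K=np.array([[d['fx'],0,d['cx']],[0,d['fy'],d['cy']],[0,0,1.]])
    p=cv2.undistortPoints(np.array([[[u,v]]],float),K,np.array(d['distortion'],float))[0,0]
    R=cv2.Rodrigues(np.array(d['rvec'],float))[0];t=np.array(d['tvec'],float).ravel()
    o=-R.T@t; r=R.T@np.array([p[0],p[1],1.]); return o,r/np.linalg.norm(r)
def onz(d,u,v,z):
    o,r=ray(d,u,v); return o+r*(z-o[2])/r[2]
def tri(*obs):
    A=np.zeros((3,3));b=np.zeros(3);L=[]
    for d,u,v in obs:
        o,r=ray(d,u,v);P=np.eye(3)-np.outer(r,r);A+=P;b+=P@o;L.append((o,P))
    x=np.linalg.solve(A,b); return x,[np.linalg.norm(P@(x-o)) for o,P in L]
def proj(d,X):
    K=np.array([[d['fx'],0,d['cx']],[0,d['fy'],d['cy']],[0,0,1.]])
    return cv2.projectPoints(np.array(X,float).reshape(-1,3),np.array(d['rvec'],float),np.array(d['tvec'],float),K,np.array(d['distortion'],float))[0][:,0]
def st():
    s=arm.read_state()
    for k in s: print(k,np.round(s[k],3))
E
python3 - <<'E'
from h import *
for n in ['scene','top','wrist']:
    d=grab(n,n+'0'); o,r=ray(d,320,240); print(n,o.round(),r.round(2),d['fx'])
st(); print(arm.tcp_to_grasp)
E
```

```text
pics
scene [1228.   56.  879.] [-0.64 -0.14 -0.76] 477.3343913535904
top [ 450.  -74. 1079.] [ 0.12 -0.   -0.99] 527.3862833658645
wrist [315. 547. 372.] [-0.27  0.12 -0.95] 408.80333844299594
clock 0.15
joints [ 1.427  0.385  0.007 -0.    -1.194 -0.259]
joint_vel [ 0.001 -0.002  0.004  0.001 -0.     0.002]
joint_efforts [-0.0000e+00 -3.9268e+01  1.8858e+01  4.1890e+00 -3.0000e-03 -0.0000e+00]
position [244.809 574.59  230.477]
ee_rot [ 0.98  -0.2   -0.     0.001]
contact_force [-0.282 -0.376  0.838]
wrist_torque [-0.007 -0.01  -0.01 ]
gripper_width 85.342
-18.700000000000003
```

View pics/scene0.png

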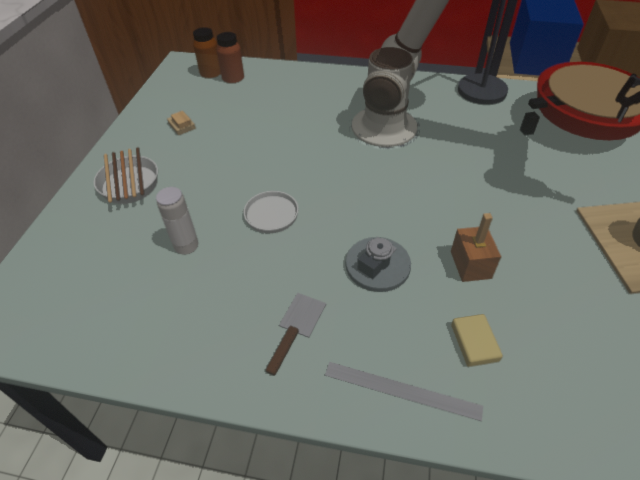

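View pics/top0.png

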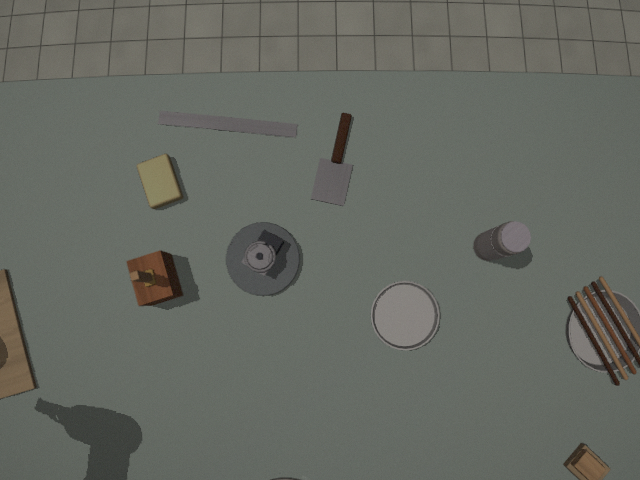

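View pics/wrist0.png

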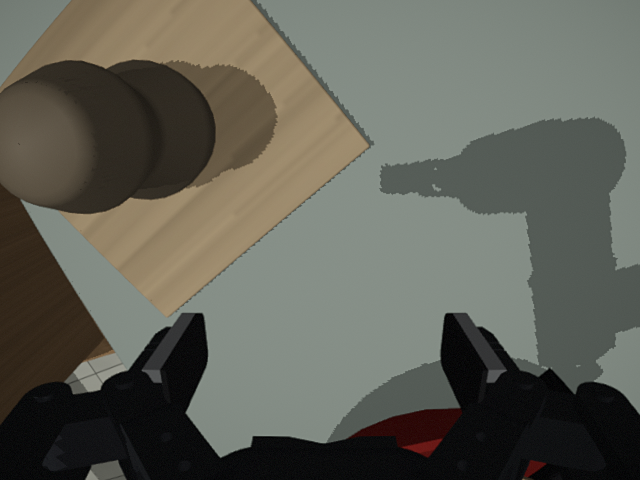

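The scene and top views show the spindle near (260,258) in top, the stand with the pick near (150,278), and the dish near (405,315). Next I'll zoom in and take coarse positions.

Run:
```python
from h import *
t=load('top0');s=load('scene0')
a=t['color'][200:320,110:330,::-1]; b=s['color'][200:300,330:510,::-1]
a=cv2.resize(a,None,fx=3.6,fy=3.6,interpolation=cv2.INTER_CUBIC)[:,:790]
cv2.imwrite('pics/ta.png',a)
cv2.imwrite('pics/sa.png',cv2.resize(b,None,fx=4.4,fy=4.4,interpolation=cv2.INTER_CUBIC))
for n,p,z in [('spindle disc',(262.5,258),18),('ringtop',(260,257),65),('dish',(405,316),18),('stand',(147,278),80),('can',(515,237),170),('wax',(160,181),28)]:
    print(n,onz(t,*p,z).round(1))
```

```text
spindle disc [539.8  39.9  18. ]
ringtop [537.8  39.6  65. ]
dish [ 420.2 -245.4   18. ]
stand [497.9 255.6  80. ]
can [ 559.1 -421.3  170. ]
wax [699.7 251.6  28. ]
```

View pics/ta.png

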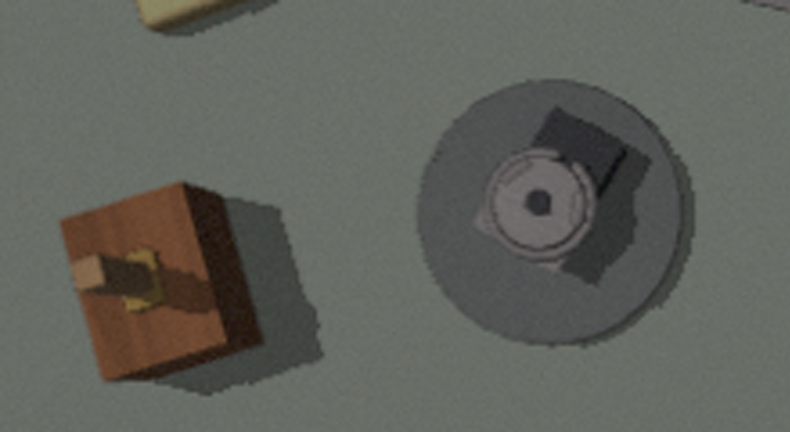

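View pics/sa.png

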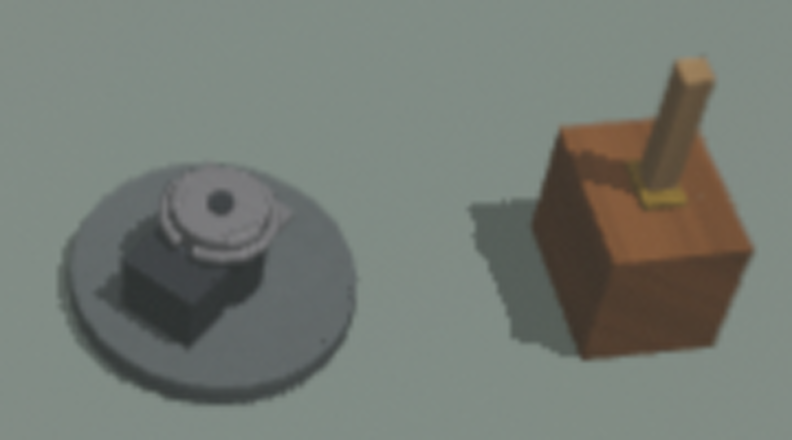

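Emit:
carry_out([
  [[0,0,0.04,0,0,0,-1],[0.03,-0.04,0.03,0,0,-8.5,-1],[0.03,-0.045,0,0,0,-8.5,-1],[0.03,-0.045,0,0,0,-8.5,-1],[0.03,-0.045,0,0,0,-8.5,-1]],
])

```text
clock: 0.65
position: [354.4, 414.2, 297.0]
ee_rot: [0.877, -0.48, -0.0, 0.0]
contact_force: [1.7, 0.4, -0.2]
gripper_width: 85.5
```

Emit:
carry_out([
  [[0.03,-0.045,0,0,0,-8.5,-1],[0.04,-0.045,0,0,0,-8.5,-1],[0.04,-0.04,0,0,0,-1,-1],[0.023,-0.015,-0.02,0,0,0,-1],[0,0,0,0,0,0,-1]],
])

```text
clock: 1.15
position: [474.0, 283.5, 274.0]
ee_rot: [0.791, -0.611, -0.001, 0.003]
contact_force: [-0.9, -0.9, -1.9]
gripper_width: 85.4
```

Run:
```python
from h import *
d=grab('wrist','w1');st()
```

```text
clock 1.2
joints [ 8.340e-01  2.350e-01 -9.600e-02 -1.000e-03 -1.244e+00 -5.770e-01]
joint_vel [ 0.044 -0.023  0.026  0.013 -0.006 -0.007]
joint_efforts [-8.6800e-01 -3.1348e+01  1.8963e+01  4.2230e+00  2.7000e-02  4.7000e-02]
position [473.548 284.753 275.216]
ee_rot [ 0.792 -0.611 -0.     0.002]
contact_force [0.532 0.427 0.01 ]
wrist_torque [0.038 0.038 0.008]
gripper_width 85.479
```

View pics/w1.png

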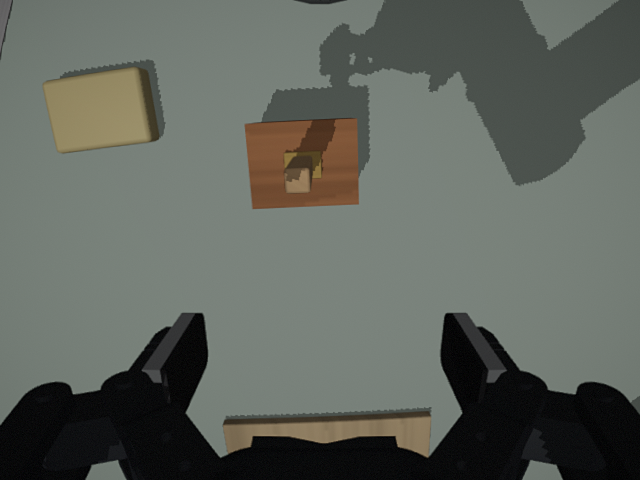

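Run:
```python
from h import *
d=load('w1');t=load('top0');s=load('scene0')
c=d['color'][100:230,220:400,::-1]
cv2.imwrite('pics/w1c.png',cv2.resize(c,None,fx=4.4,fy=4.4,interpolation=cv2.INTER_CUBIC))
print(tri((d,297.5,180.5),(t,134.7,275.6),(s,488,216)))
print(onz(d,297.5,180.5,165))
for p in [(246,124.5),(357.5,118.5),(358.5,203),(253,209)]: print(onz(d,*p,80).round(1))
```

```text
(array([498.57178559, 253.80198526, 159.38412617]), [np.float64(1.3284582281662867), np.float64(1.8637373348905266), np.float64(0.696951878878134)])
[498.83556431 254.1664805  165.        ]
[551.  234.7  80. ]
[466.  207.9  80. ]
[446.4 273.8  80. ]
[531.1 301.1  80. ]
```

View pics/w1c.png

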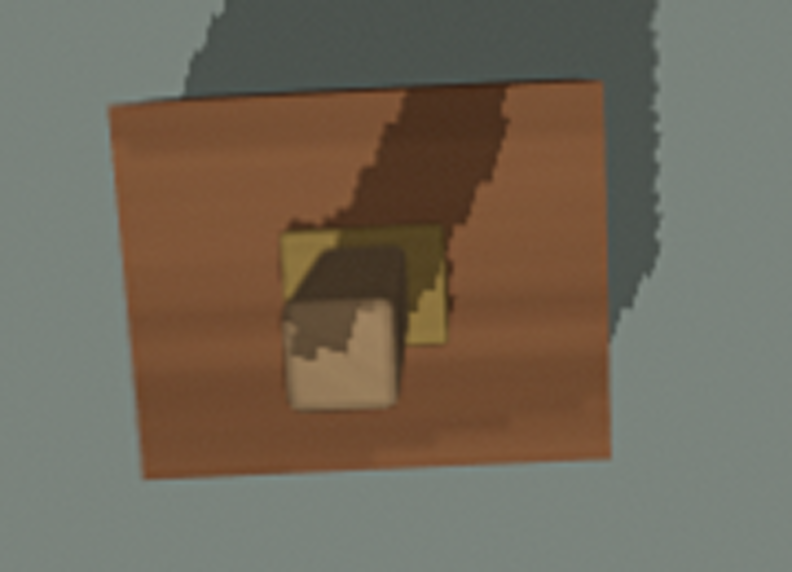

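Emit:
carry_out([
  [[0.015,-0.045,0,0,0,0,-1],[0.015,-0.045,0,0,0,0,-1],[0.01,-0.045,0,0,0,0,-1],[0,-0.015,0,0,0,0,-1],[0,0,0,0,0,0,-1]],
])

```text
clock: 1.7
position: [513.0, 135.6, 277.7]
ee_rot: [0.792, -0.61, 0.0, -0.0]
contact_force: [0.2, 0.0, 1.5]
gripper_width: 85.4
```

Run:
```python
from h import *
d=grab('wrist','w2');st()
```

```text
clock 1.75
joints [ 0.566  0.192 -0.145 -0.    -1.232 -0.306]
joint_vel [ 0.028  0.01   0.009 -0.     0.004 -0.002]
joint_efforts [-7.9700e-01 -2.9743e+01  1.8968e+01  4.2680e+00 -3.5000e-02  2.5000e-02]
position [513.05  136.778 277.599]
ee_rot [ 0.793 -0.609  0.    -0.001]
contact_force [-0.099  0.358 -0.446]
wrist_torque [ 0.066  0.014 -0.043]
gripper_width 85.31
```

Emit:
carry_out([
  [[0.02,-0.045,-0.02,0,0,0,-1],[0.01,-0.045,-0.02,0,0,0,-1],[0,0,-0.02,0,0,0,-1],[0,0,0,0,0,0,-1]],
])

```text
clock: 2.15
position: [540.4, 49.8, 215.5]
ee_rot: [0.793, -0.609, -0.002, 0.002]
contact_force: [-0.4, 0.4, 0.2]
gripper_width: 85.3
```

Run:
```python
from h import *
d=grab('wrist','w3');st()
```

```text
clock 2.2
joints [ 0.391  0.259 -0.212 -0.    -1.102 -0.129]
joint_vel [ 0.017 -0.026  0.047  0.018 -0.003  0.004]
joint_efforts [-6.1000e-01 -3.0969e+01  1.7236e+01  3.7990e+00  8.0000e-03  0.0000e+00]
position [541.569  50.471 217.467]
ee_rot [ 0.793 -0.609 -0.001  0.001]
contact_force [-0.115  1.031  0.653]
wrist_torque [ 0.014 -0.047 -0.008]
gripper_width 85.641
```

View pics/w2.png

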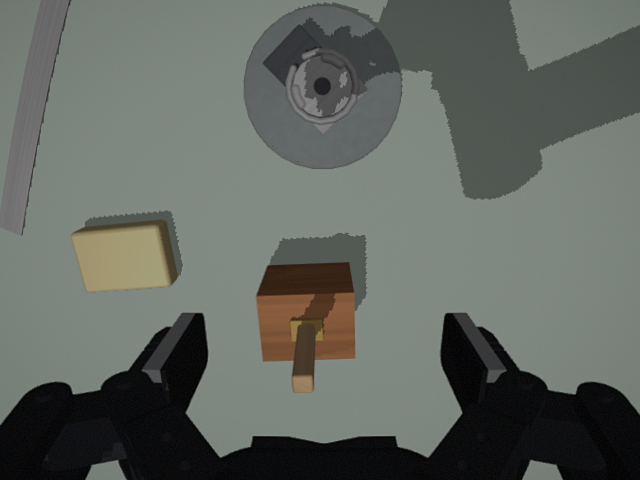

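View pics/w3.png

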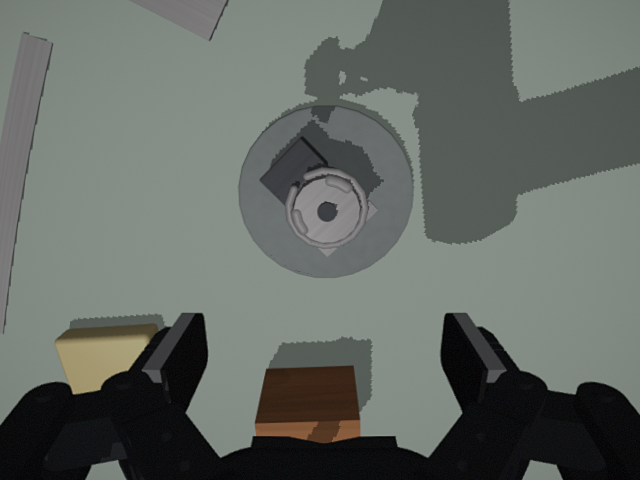

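Run:
```python
from h import *
for n,(x,y,w,h),f in [('w3',(250,120,140,150),4.0),('w2',(250,20,130,120),5)]:
    d=load(n);c=d['color'][y:y+h,x:x+w,::-1]
    cv2.imwrite(f'pics/{n}c.png',cv2.resize(cv2.convertScaleAbs(c,alpha=1.3),None,fx=f,fy=f,interpolation=cv2.INTER_CUBIC))
```

```text
(no output)
```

View pics/w3c.png

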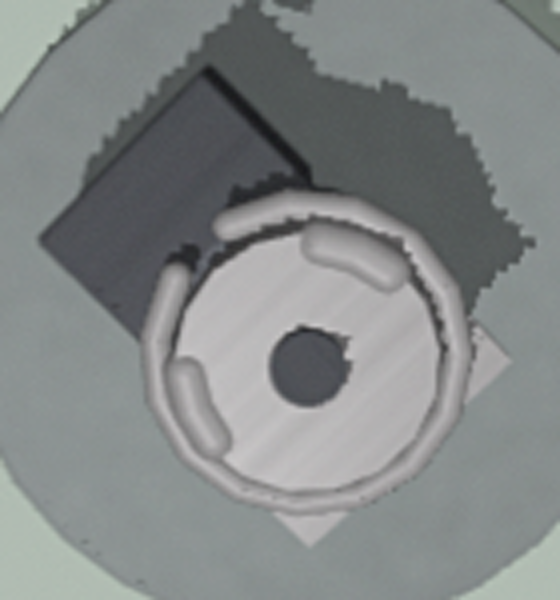

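View pics/w2c.png

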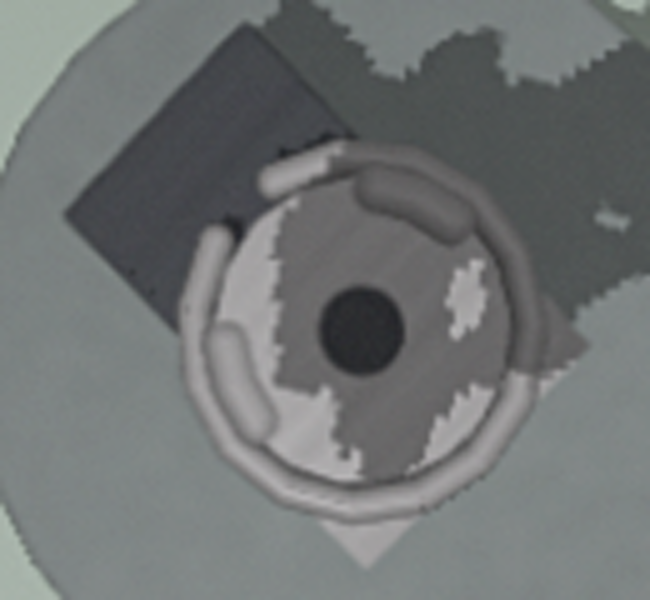

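Run:
```python
from h import *
a=load('w3');b=load('w2');t=load('top0');s=load('scene0')
A=lambda u,v:(a,u/4+250,v/4+120)
B=lambda u,v:(b,u/5+250,v/5+20)
T=lambda u,v:(t,u/3.6+110,v/3.6+200)
S=lambda u,v:(s,u/4.4+330,v/4.4+200)
P={'hole70':(A(308,367),B(362,330),T(538,203),S(222,203)),'L1':(A(208,66),B(245,24)),'L2':(A(40,240),B(65,214)),
'p1':(A(512,360),B(589,346)),'p2':(A(308,547),B(366,570)),
'endU':(A(217,228),B(263,186)),'endL':(A(178,264),B(213,229))}
z={'hole70':70,'L1':55,'L2':55,'p1':59.5,'p2':59.5,'endU':62.5,'endL':62.5}
R={}
for k,o in P.items():
    x,e=tri(*o[:2]); w=[onz(*q,z[k])[:2].round(1) for q in o]
    R[k]=np.mean([onz(*q,z[k]) for q in o[:2]],0)
    print(k,x.round(1),np.round(e,2),w)
mid=(R['L1']+R['L2'])/2; c=R['hole70']
for n,v in [('ledge',mid-c),('plate',c-(R['p1']+R['p2'])/2),('ends',(R['endU']+R['endL'])/2-c)]:
    print(n,np.linalg.norm(v[:2]),np.degrees(np.arctan2(v[1],v[0])))
for x,y in [('L1','L2'),('p1','p2'),('endU','endL')]:
    v=R[x]-R[y];print(np.linalg.norm(v[:2]),np.degrees(np.arctan2(v[1],v[0])))
for k in ('endU','endL'):
    v=R[k]-c; print(np.linalg.norm(v[:2]),np.degrees(np.arctan2(v[1],v[0])))
```

```text
hole70 [539.9  43.3  70.9] [0.04 0.04] [array([539.8,  43.5]), array([539.8,  43.3]), array([538.6,  40.2]), array([541.4,  43.1])]
L1 [571.6  -1.7  46.2] [0.63 0.63] [array([570.7,  -2.4]), array([5.712e+02, 1.000e-01])]
L2 [593.4  36.6  53.3] [0.04 0.04] [array([593.2,  36.2]), array([593.2,  36.7])]
p1 [502.4  35.1  58.2] [0.16 0.16] [array([502.5,  34.8]), array([502.6,  35.3])]
p2 [529.5  80.8  58.2] [0.18 0.18] [array([529.8,  80.4]), array([529.3,  80.7])]
endU [561.7  24.8  60.7] [0.14 0.14] [array([561.9,  24.5]), array([561.5,  24.9])]
endL [567.6  33.2  60.3] [0.42 0.42] [array([567.1,  32.7]), array([567.8,  33.5])]
ledge 49.47227888698238 -31.38192760141911
plate 27.794469765923566 -31.14814443964264
ends 28.644125616574865 -30.356384480922117
43.70678387234795 -120.57545478895172
52.90828034114739 -120.66242778375623
10.183157585600567 -124.55967050771888
28.7233484431751 -40.53898941972233
29.458266549387766 -20.430419187807157
```

Emit:
carry_out([
  [[-0.012,0.05,0.01,0,0,0,-1],[-0.01,0.05,0,0,0,0,-1],[-0.01,0.05,0,0,0,3,-1],[-0.0105,0.0535,0,0,0,0,-1],[0,0,0,0,0,0,-1]],
])

```text
out of range
```

Emit:
carry_out([
  [[-0.012,0.05,0.01,0,0,0,-1],[-0.01,0.05,0,0,0,0,-1],[-0.01,0.05,0,0,0,3,-1],[-0.0105,0.05,0,0,0,0,-1],[0,0.0035,0,0,0,0,-1]],
])

```text
clock: 2.7
position: [499.6, 254.7, 229.7]
ee_rot: [0.811, -0.585, 0.001, -0.002]
contact_force: [-0.1, -1.0, 0.5]
gripper_width: 85.2
```

Emit:
carry_out([
  [[0,0,0,0,0,0,-1]],
])

```text
clock: 2.8
position: [500.1, 250.9, 229.2]
ee_rot: [0.81, -0.586, 0.0, -0.001]
contact_force: [-0.4, 0.2, -0.1]
gripper_width: 85.3
```

Run:
```python
from h import *
st()
s=arm.read_state();q=s['ee_rot'];print(np.degrees(2*np.arctan2(q[1],q[0])))
d=grab('wrist','w4')
```

```text
clock 2.8
joints [ 0.755  0.274 -0.161  0.    -1.134 -0.437]
joint_vel [-0.053 -0.008 -0.024 -0.    -0.001  0.008]
joint_efforts [  0.914 -32.694  18.627   4.08    0.041  -0.034]
position [500.054 250.943 229.227]
ee_rot [ 0.81  -0.586  0.    -0.001]
contact_force [-0.363  0.171 -0.11 ]
wrist_torque [-0.044  0.006  0.016]
gripper_width 85.324
-71.76006573328492
```

View pics/w4.png

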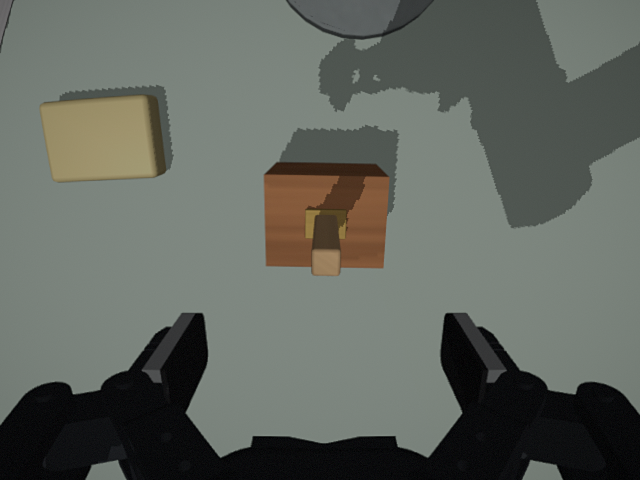

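Run:
```python
from h import *
d=load('w4');a=load('w1');b=load('w2')
print(tri((d,326.5,262.5),(a,297.5,180.5),(b,303,384)))
print([onz(*o,165).round(1) for o in ((d,326.5,262.5),(a,297.5,180.5),(b,303,384))])
for i in range(6):
    print(np.round(arm.read_state()['position'],1))
C=[onz(d,*p,80).round(1) for p in [(264,174.5),(388.5,177),(383.5,268),(266.5,266.5)]]
print(C,np.mean(C,0))
```

```text
(array([498.81906775, 254.21016912, 163.73981485]), [np.float64(0.2387185961332906), np.float64(0.16760341315985358), np.float64(0.1083436912786636)])
[array([499. , 253.5, 165. ]), array([498.8, 254.2, 165. ]), array([498.9, 253.4, 165. ])]
[500.3 249.4 229. ]
[500.3 249.4 229. ]
[500.3 249.4 229. ]
[500.3 249.4 229. ]
[500.3 249.4 229. ]
[500.3 249.4 229. ]
[array([552.2, 234. ,  80. ]), array([467.1, 207.8,  80. ]), array([445.9, 274.1,  80. ]), array([531.2, 301. ,  80. ])] [499.1   254.225  80.   ]
```

Emit:
carry_out([
  [[-0.001,0.0045,-0.03,0,0,-0.5,-1],[0,0,-0.03,0,0,0,-1],[0,0,-0.03,0,0,0,-1],[0,0,-0.025,0,0,0,-1],[0,0,0,0,0,0,-1]],
])

```text
clock: 3.35
position: [498.0, 249.7, 110.0]
ee_rot: [0.805, -0.593, -0.001, 0.004]
contact_force: [-0.3, -0.7, -0.8]
gripper_width: 85.1
```

Emit:
carry_out([
  [[0,0,0,0,0,0,-1]],
])

```text
clock: 3.45
position: [500.4, 251.7, 113.8]
ee_rot: [0.806, -0.592, 0.0, -0.0]
contact_force: [0.4, 1.1, 0.6]
gripper_width: 85.5
```

Emit:
carry_out([
  [[-0.001,0.002,-0.003,0,0,0,-1],[0,0,0,0,0,0,-1],[0,0,0,0,0,0,-1]],
])

```text
clock: 3.75
position: [499.0, 254.5, 111.0]
ee_rot: [0.806, -0.592, 0.0, -0.001]
contact_force: [0.5, 0.0, 0.1]
gripper_width: 85.3
```

Emit:
carry_out([
  [[0,0,0,0,0,0,1],[0,0,0,0,0,0,1],[0,0,0,0,0,0,1],[0,0,0,0,0,0,1],[0,0,0,0,0,0,1]],
])

```text
clock: 4.25
position: [498.6, 254.1, 110.0]
ee_rot: [0.806, -0.592, 0.0, 0.0]
contact_force: [-1.1, 1.1, 1.3]
gripper_width: 15.2
```

Emit:
carry_out([
  [[0,0,0,0,0,0,1],[0,0,0,0,0,0,1],[0,0,0,0,0,0,1]],
])

```text
clock: 4.55
position: [498.6, 254.1, 110.0]
ee_rot: [0.806, -0.592, 0.0, 0.0]
contact_force: [-0.7, -0.6, 1.4]
gripper_width: 15.6
```

Emit:
carry_out([
  [[0,0,0.02,0,0,0,1],[0,0,0.03,0,0,0,1],[0,0,0.03,0,0,0,1],[0,0,0.03,0,0,0,1],[0,0,0.02,0,0,0,1]],
])

```text
clock: 5.05
position: [499.1, 254.5, 242.0]
ee_rot: [0.806, -0.592, 0.0, -0.001]
contact_force: [-0.1, 0.2, -1.1]
gripper_width: 15.2
```

Emit:
carry_out([
  [[0,0,0.01,0,0,0,1],[0,0,0,0,0,0,1]],
])

```text
clock: 5.25
position: [499.0, 254.5, 250.8]
ee_rot: [0.806, -0.592, 0.0, -0.001]
contact_force: [0.0, 0.2, -1.5]
gripper_width: 15.2
```

Run:
```python
from h import *
st()
d=grab('wrist','w5');d=grab('scene','s5');d=grab('top','t5')
c=load('s5')['color'][120:300,400:560,::-1]; cv2.imwrite('pics/s5c.png',cv2.resize(c,None,fx=3.3,fy=3.3,interpolation=cv2.INTER_CUBIC))
```

```text
clock 5.25
joints [ 0.761  0.26  -0.124 -0.    -1.184 -0.457]
joint_vel [ 0.001  0.027 -0.047 -0.015  0.015 -0.002]
joint_efforts [-1.5000e-02 -3.3707e+01  1.9457e+01  4.3740e+00 -9.5000e-02 -0.0000e+00]
position [498.976 254.464 250.804]
ee_rot [ 0.806 -0.592  0.    -0.001]
contact_force [ 0.018  0.226 -1.477]
wrist_torque [-0.001  0.032 -0.046]
gripper_width 15.183
```

View pics/w5.png

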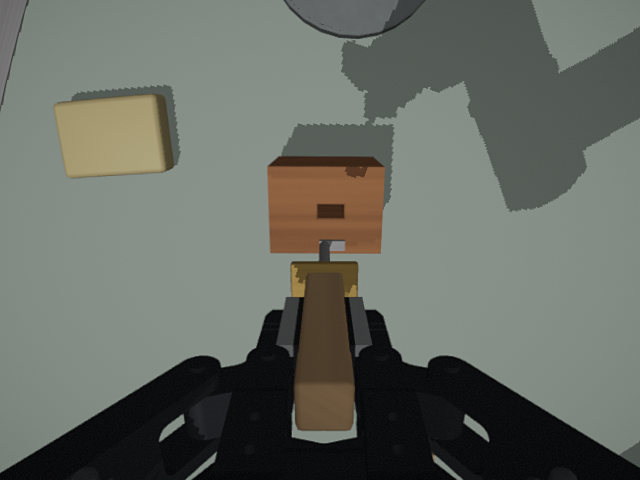

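View pics/s5c.png

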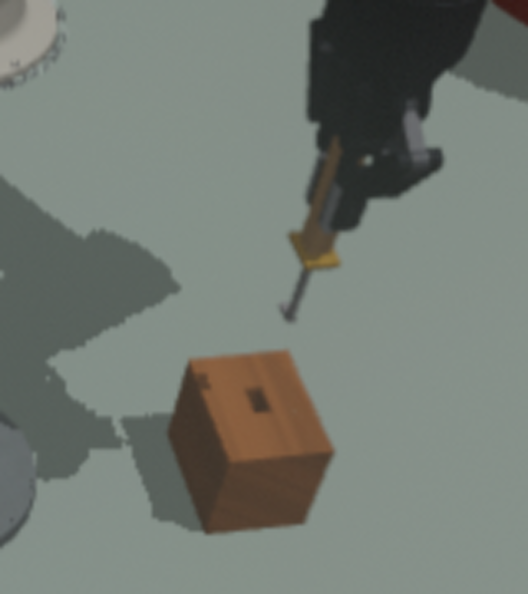

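Run:
```python
from h import *
w=load('w5');s=load('s5')
print(tri((w,345,246),(s,286/3.3+400,320/3.3+120)))
for z in (165,160,155,150): print(z,onz(w,345,246,z).round(1),onz(w,320,243,z).round(1),proj(s,[499-11.4,254-3.5,z]))
c=w['color'][150:320,250:400,::-1]; cv2.imwrite('pics/w5c.png',cv2.resize(c,None,fx=3.5,fy=3.5,interpolation=cv2.INTER_CUBIC))
c=s['color'][190:240,460:520,::-1]; cv2.imwrite('pics/s5d.png',cv2.resize(c,None,fx=10,fy=10,interpolation=cv2.INTER_CUBIC))
```

```text
(array([485.08095561, 256.91191698, 143.76978381]), [np.float64(1.0414491145477711), np.float64(1.041449114547718)])
165 [488.1 251.7 165. ] [502.7 254.3 165. ] [[486.52680506 210.35494193]]
160 [487.4 253.2 160. ] [502.3 255.9 160. ] [[485.95032074 212.03320924]]
155 [486.7 254.7 155. ] [501.8 257.4 155. ] [[485.37804625 213.69895011]]
150 [485.9 256.1 150. ] [501.4 259.  150. ] [[484.80993667 215.35230139]]
```

View pics/w5c.png

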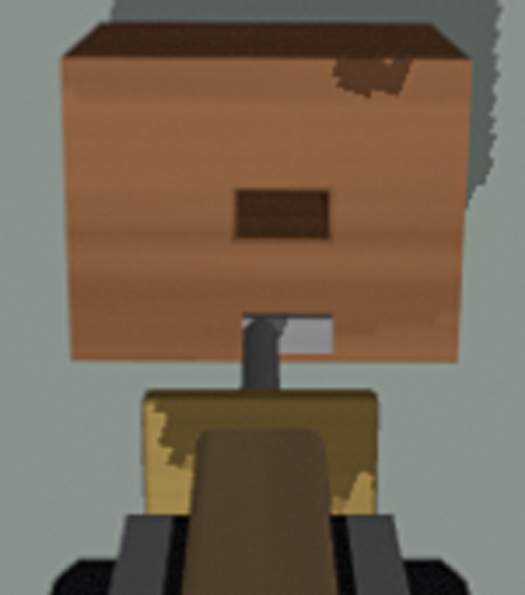

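View pics/s5d.png

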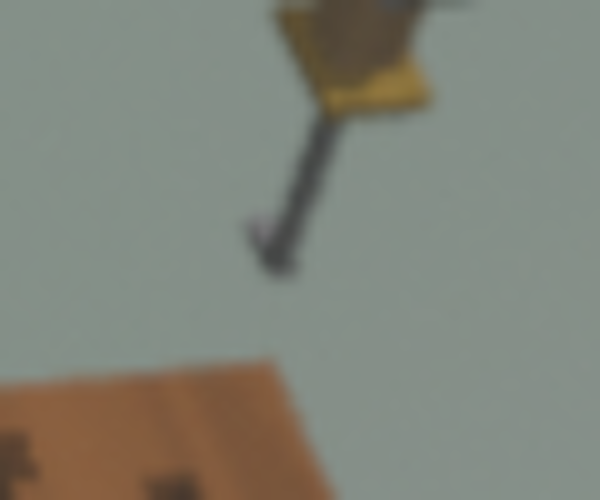

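Emit:
carry_out([
  [[0.012,-0.04,0,0,0,-8,1],[0.012,-0.04,0,0,0,-8,1],[0.012,-0.04,0,0,0,-8,1],[0.012,-0.04,0,0,0,-8,1],[0.012,-0.04,0,0,0,-8,1]],
])

```text
clock: 5.9
position: [558.3, 52.5, 248.2]
ee_rot: [-0.553, 0.833, 0.0, -0.001]
contact_force: [0.2, 0.1, -0.6]
gripper_width: 15.2
```

Emit:
carry_out([
  [[0.012,-0.04,0,0,0,-8,1],[0,0,0,0,0,0,1],[0,0,0,0,0,0,1]],
])

```text
clock: 6.2
position: [570.1, 13.1, 248.1]
ee_rot: [-0.495, 0.869, 0.001, -0.001]
contact_force: [-0.1, 0.6, -0.4]
gripper_width: 15.1
```

Run:
```python
from h import *
st()
s=arm.read_state();q=s['ee_rot'];print(np.degrees(2*np.arctan2(q[1],q[0])))
```

```text
clock 6.2
joints [ 3.070e-01  2.820e-01 -1.000e-01 -1.000e-03 -1.192e+00 -8.420e-01]
joint_vel [ 0.038 -0.012  0.     0.    -0.002  0.003]
joint_efforts [-8.7000e-01 -3.4305e+01  1.9240e+01  4.3730e+00 -9.0000e-03 -1.3000e-02]
position [570.139  13.092 248.079]
ee_rot [-0.495  0.869  0.001 -0.001]
contact_force [-0.139  0.604 -0.424]
wrist_torque [ 0.01  -0.03  -0.011]
gripper_width 15.09
239.31992365113533
```

Emit:
carry_out([
  [[0.0035,0,-0.03,0,0,0,1],[0,0,-0.03,0,0,0,1],[0,0,-0.018,0,0,0,1],[0,0,0,0,0,0,1],[0,0,0,0,0,0,1]],
])

```text
clock: 6.7
position: [574.2, 15.0, 172.0]
ee_rot: [-0.497, 0.868, -0.0, -0.0]
contact_force: [0.9, 1.6, 0.6]
gripper_width: 15.5
```

```bash
cat > sp.py <<'E'
from h import *
C=np.array([539.8,43.3]);th=np.radians(-30.9)
def spin(p,c=C):
    ex=np.array([np.cos(th),np.sin(th)]);ey=np.array([-np.sin(th),np.cos(th)]);v=np.array(p)[:2]-c;return np.array([v@ex,v@ey])
def rep():
    s=arm.read_state();q=s['ee_rot'];R=cv2.Rodrigues(np.zeros(3))[0]
    from scipy.spatial.transform import Rotation as Ro
    m=Ro.from_quat(q).as_matrix()
    print('t',round(s['clock'],2),'pos',np.round(s['position'],2),'axis xy',spin(s['position']).round(2),'psi',np.degrees(np.arctan2(m[1,0],m[0,0])).round(2),'toolz',m[:,2].round(4),'F',np.round(s['contact_force'],2),'Fsp',spin(s['contact_force'],0).round(2),'M',np.round(s['wrist_torque'],3),'w',round(s['gripper_width'],2))
E
python3 - <<'E'
from sp import *
rep();d=grab('wrist','w6')
c=d['color'][140:340,230:430,::-1]; cv2.imwrite('pics/w6c.png',cv2.resize(c,None,fx=3,fy=3,interpolation=cv2.INTER_CUBIC))
d=grab('scene','s6');c=d['color'][170:300,320:450,::-1]; cv2.imwrite('pics/s6c.png',cv2.resize(c,None,fx=4.5,fy=4.5,interpolation=cv2.INTER_CUBIC))
E
```

```text
t 6.7 pos [574.22  15.03 171.96] axis xy [44.05 -6.58] psi -120.46 toolz [-3.e-04 -6.e-04 -1.e+00] F [0.91 1.57 0.61] Fsp [-0.03  1.82] M [ 0.002 -0.001 -0.032] w 15.52
```

View pics/w6.png

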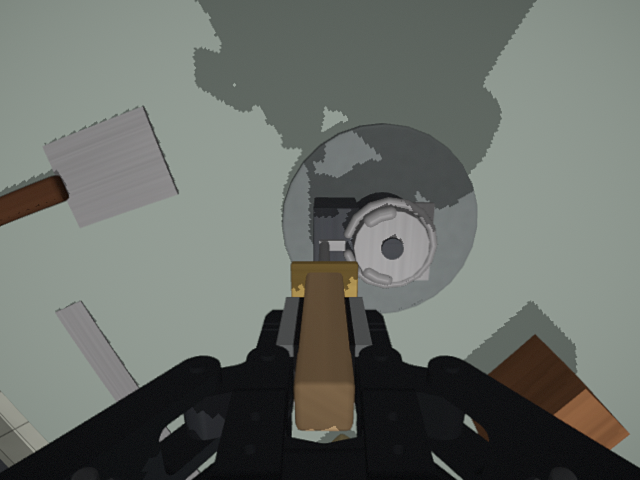

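View pics/w6c.png

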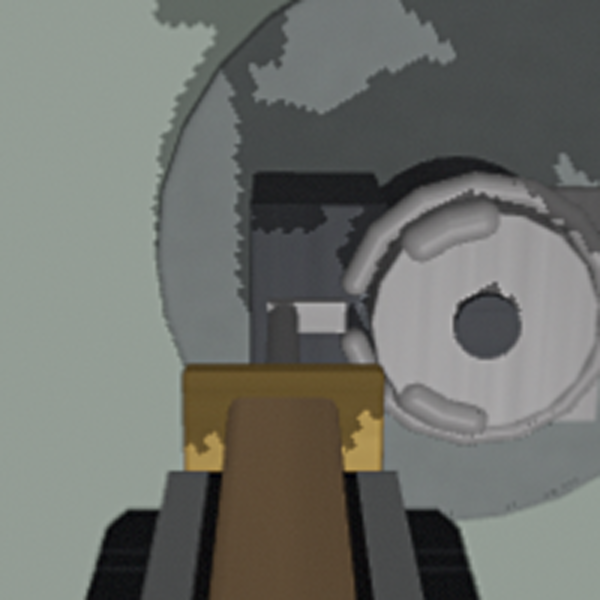

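View pics/s6c.png

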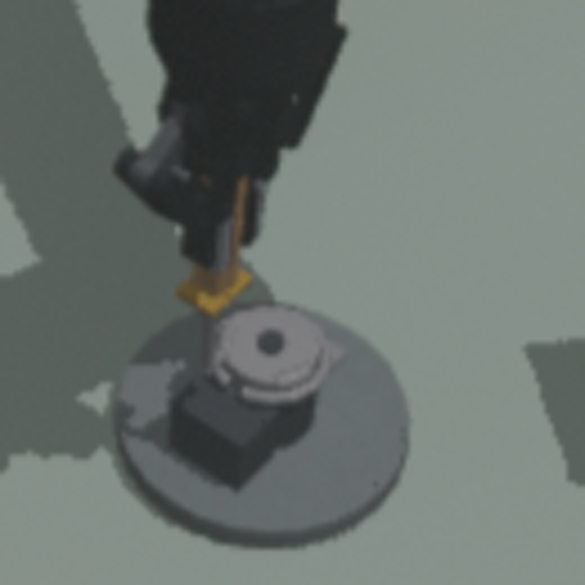

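Run:
```python
from sp import *
rep()
d=load('w6');f=lambda u,v:(u/3+230,v/3+140)
h=onz(d,*f(487,325),70);print('hole',h.round(1),spin(h).round(2))
for e in (0,4,8,12,16):
    z=172-86-e+3; print(e,spin(onz(d,*f(346.5,317.5),z)).round(2), 'shank', spin(onz(d,*f(283,317),z)).round(2),'width',np.linalg.norm(onz(d,*f(346,303),z)-onz(d,*f(346,332),z)).round(2))
print(spin(onz(d,*f(252,205),55)),spin(onz(d,*f(376,205),55)))
for p in [(350,290),(350,338)]: print(spin(onz(d,*f(*p),62.5)))
```

```text
t 6.8 pos [574.97  14.9  173.23] axis xy [44.77 -6.31] psi -120.5 toolz [ 2.6e-03  4.0e-04 -1.0e+00] F [-0.71  0.77 -0.79] Fsp [-1.   0.3] M [0.009 0.    0.013] w 15.31
hole [540.   43.8  70. ] [-0.05  0.52]
0 [30.68 -7.1 ] shank [42.94 -7.11] width 5.89
4 [30.45 -5.8 ] shank [42.93 -5.8 ] width 6.0
8 [30.21 -4.49] shank [42.92 -4.5 ] width 6.1
12 [29.98 -3.19] shank [42.9  -3.19] width 6.21
16 [29.75 -1.89] shank [42.89 -1.89] width 6.31
[ 49.73607725 -21.42798085] [ 22.91918401 -21.65433169]
[28.53557853 -4.66688901]
[28.26635581  6.21394866]
```

Emit:
carry_out([
  [[-0.0005,-0.0032,0,0,0,-0.3,1],[0,0,0,0,0,0,1],[0,0,0,0,0,0,1],[0,0,0,0,0,0,1]],
])

```text
clock: 7.2
position: [573.7, 10.9, 172.2]
ee_rot: [-0.493, 0.87, -0.0, 0.0]
contact_force: [-0.2, -0.0, -1.4]
gripper_width: 15.5
```

Run:
```python
from sp import *
rep()
```

```text
t 7.2 pos [573.71  10.89 172.18] axis xy [ 45.75 -10.4 ] psi -120.89 toolz [ 6.e-04  2.e-04 -1.e+00] F [-0.24 -0.03 -1.39] Fsp [-0.19 -0.14] M [-0.046  0.011 -0.054] w 15.49
```

Emit:
carry_out([
  [[0.0005,0.0009,-0.003,0,0,0,1],[0,0,-0.004,0,0,0,1],[0,0,-0.004,0,0,0,1],[0,0,-0.002,0,0,0,1],[0,0,0,0,0,0,1]],
])

```text
clock: 7.7
position: [573.8, 11.8, 158.2]
ee_rot: [-0.493, 0.87, 0.0, -0.001]
contact_force: [0.4, 0.2, 0.4]
gripper_width: 15.3
```

Emit:
carry_out([
  [[0,0,-0.001,0,0,0,1],[0,0,0,0,0,0,1]],
])

```text
clock: 7.9
position: [574.1, 11.8, 157.8]
ee_rot: [-0.493, 0.87, 0.0, -0.0]
contact_force: [-0.0, -0.5, -1.1]
gripper_width: 15.2
```

Emit:
carry_out([
  [[0,0,-0.001,0,0,0,1],[0,0,0,0,0,0,1]],
])

```text
clock: 8.1
position: [574.1, 11.9, 156.8]
ee_rot: [-0.493, 0.87, 0.0, 0.0]
contact_force: [-0.7, -0.1, -0.3]
gripper_width: 15.6
```

Emit:
carry_out([
  [[0,0,-0.001,0,0,0,1],[0,0,0,0,0,0,1]],
])

```text
clock: 8.3
position: [574.0, 11.8, 155.8]
ee_rot: [-0.493, 0.87, 0.0, -0.0]
contact_force: [-0.4, 0.7, -0.8]
gripper_width: 15.2
```

Emit:
carry_out([
  [[0,0,-0.001,0,0,0,1],[0,0,0,0,0,0,1]],
])

```text
clock: 8.5
position: [574.0, 11.8, 154.7]
ee_rot: [-0.493, 0.87, 0.0, -0.0]
contact_force: [-0.1, -0.5, -0.1]
gripper_width: 15.5
```

Emit:
carry_out([
  [[0,0,-0.001,0,0,0,1],[0,0,0,0,0,0,1]],
])

```text
clock: 8.7
position: [574.0, 11.8, 153.7]
ee_rot: [-0.493, 0.87, 0.0, -0.0]
contact_force: [-0.2, -1.0, -0.9]
gripper_width: 15.5
```

Emit:
carry_out([
  [[0,0,-0.001,0,0,0,1],[0,0,0,0,0,0,1]],
])

```text
clock: 8.9
position: [574.0, 11.8, 152.7]
ee_rot: [-0.493, 0.87, 0.0, -0.0]
contact_force: [0.3, 0.5, -0.4]
gripper_width: 15.3
```

Run:
```python
from sp import *
rep();d=grab('wrist','w7')
c=d['color'][140:340,230:430,::-1]; cv2.imwrite('pics/w7c.png',cv2.resize(c,None,fx=3,fy=3,interpolation=cv2.INTER_CUBIC))
d=grab('scene','s7');c=d['color'][220:300,340:420,::-1]; cv2.imwrite('pics/s7c.png',cv2.resize(cv2.convertScaleAbs(c,alpha=1.5),None,fx=7,fy=7,interpolation=cv2.INTER_CUBIC))
```

```text
t 8.9 pos [574.03  11.82 152.72] axis xy [45.54 -9.43] psi -120.88 toolz [-3.e-04 -0.e+00 -1.e+00] F [ 0.27  0.51 -0.45] Fsp [-0.03  0.58] M [-0.066  0.023 -0.042] w 15.26
```

View pics/w7c.png

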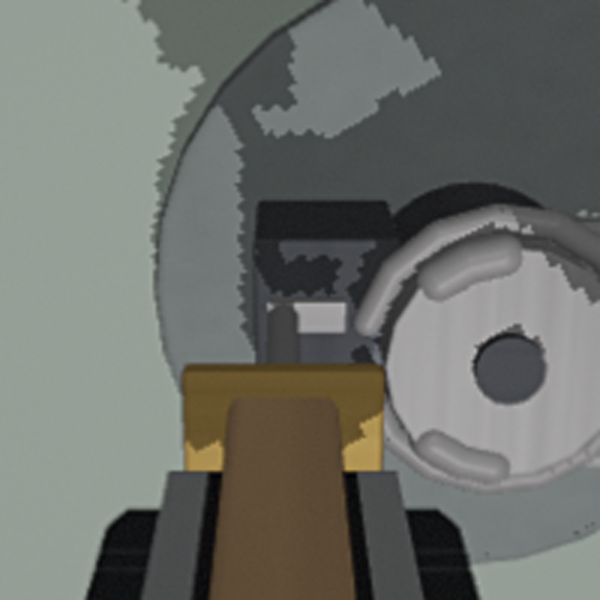

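View pics/s7c.png

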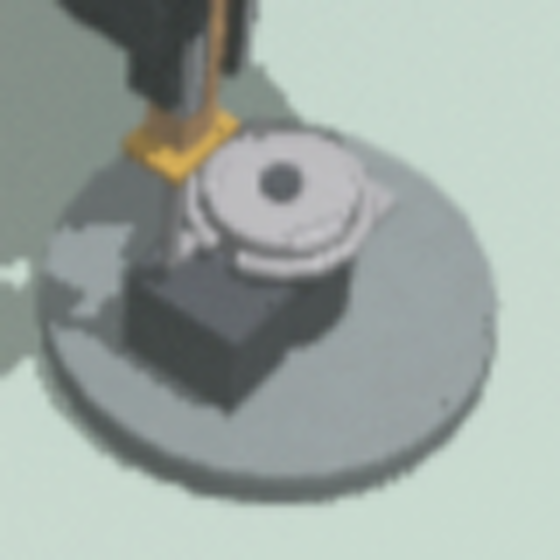

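Emit:
carry_out([
  [[0,0,-0.001,0,0,0,1],[0,0,0,0,0,0,1]],
])

```text
clock: 9.2
position: [574.0, 11.8, 151.7]
ee_rot: [-0.493, 0.87, 0.0, -0.0]
contact_force: [-0.5, -0.0, -1.1]
gripper_width: 15.2
```

Emit:
carry_out([
  [[0,0,-0.001,0,0,0,1],[0,0,0,0,0,0,1]],
])

```text
clock: 9.4
position: [574.0, 11.8, 150.7]
ee_rot: [-0.493, 0.87, 0.0, -0.0]
contact_force: [-0.7, -0.9, 0.0]
gripper_width: 15.4
```

Emit:
carry_out([
  [[0,0,-0.001,0,0,0,1],[0,0,0,0,0,0,1]],
])

```text
clock: 9.6
position: [574.0, 11.8, 149.7]
ee_rot: [-0.493, 0.87, 0.0, -0.0]
contact_force: [-0.9, -0.0, -0.9]
gripper_width: 15.2
```

Emit:
carry_out([
  [[0,0,-0.001,0,0,0,1],[0,0,0,0,0,0,1]],
])

```text
clock: 9.8
position: [574.0, 11.8, 148.7]
ee_rot: [-0.493, 0.87, 0.0, -0.0]
contact_force: [0.1, -0.3, -1.8]
gripper_width: 15.0
```

Emit:
carry_out([
  [[0,0,-0.001,0,0,0,1],[0,0,0,0,0,0,1]],
])

```text
clock: 10.0
position: [574.0, 11.8, 147.7]
ee_rot: [-0.493, 0.87, 0.0, -0.0]
contact_force: [0.2, 0.2, -1.3]
gripper_width: 15.3
```

Emit:
carry_out([
  [[0,0,-0.001,0,0,0,1],[0,0,0,0,0,0,1]],
])

```text
clock: 10.2
position: [574.0, 11.8, 146.7]
ee_rot: [-0.493, 0.87, 0.0, -0.0]
contact_force: [-0.2, -0.2, -0.7]
gripper_width: 15.1
```

Emit:
carry_out([
  [[0,0,-0.001,0,0,0,1],[0,0,0,0,0,0,1]],
])

```text
clock: 10.4
position: [574.0, 11.8, 145.7]
ee_rot: [-0.493, 0.87, 0.0, -0.0]
contact_force: [-0.7, -0.1, -0.5]
gripper_width: 15.3
```

Run:
```python
from sp import *
rep()
```

```text
t 10.4 pos [574.02  11.82 145.72] axis xy [45.53 -9.44] psi -120.88 toolz [-3.e-04 -1.e-04 -1.e+00] F [-0.69 -0.12 -0.5 ] Fsp [-0.54 -0.46] M [-0.011  0.021 -0.044] w 15.31
```

Emit:
carry_out([
  [[0,0,-0.0007,0,0,0,1],[0,0,0,0,0,0,1]],
])

```text
clock: 10.6
position: [574.1, 11.8, 145.1]
ee_rot: [-0.493, 0.87, 0.0, -0.0]
contact_force: [0.3, -0.2, -2.5]
gripper_width: 15.4
```

Emit:
carry_out([
  [[0,0,-0.0007,0,0,0,1],[0,0,0,0,0,0,1]],
])

```text
clock: 10.8
position: [574.1, 11.8, 144.4]
ee_rot: [-0.493, 0.87, 0.0, -0.0]
contact_force: [-0.1, 0.4, -0.8]
gripper_width: 14.9
```

Emit:
carry_out([
  [[0,0,-0.0007,0,0,0,1],[0,0,0,0,0,0,1]],
])

```text
clock: 11.0
position: [574.1, 11.8, 143.7]
ee_rot: [-0.493, 0.87, 0.0, -0.0]
contact_force: [-0.0, 0.3, -1.1]
gripper_width: 15.1
```

Emit:
carry_out([
  [[0,0,-0.0007,0,0,0,1],[0,0,0,0,0,0,1]],
])

```text
clock: 11.2
position: [574.1, 11.8, 143.0]
ee_rot: [-0.493, 0.87, 0.0, -0.0]
contact_force: [1.5, -0.1, -0.2]
gripper_width: 14.9
```

Run:
```python
from sp import *
rep()
```

```text
t 11.2 pos [574.06  11.82 142.97] axis xy [45.57 -9.41] psi -120.88 toolz [-2.e-04 -0.e+00 -1.e+00] F [ 1.55 -0.08 -0.21] Fsp [1.37 0.72] M [ 0.066 -0.052 -0.009] w 14.95
```

Emit:
carry_out([
  [[0,0,-0.0005,0,0,0,1],[0,0,0,0,0,0,1]],
])

```text
clock: 11.4
position: [574.2, 11.9, 142.6]
ee_rot: [-0.493, 0.87, -0.0, 0.0]
contact_force: [1.2, 0.3, -0.4]
gripper_width: 15.2
```

Run:
```python
from sp import *
rep()
```

```text
t 11.4 pos [574.19  11.86 142.59] axis xy [45.65 -9.32] psi -120.88 toolz [ 1.e-04  0.e+00 -1.e+00] F [ 1.18  0.27 -0.37] Fsp [0.88 0.83] M [-0.005 -0.052  0.006] w 15.17
```

Emit:
carry_out([
  [[0,0,-0.0005,0,0,0,1],[0,0,0,0,0,0,1]],
])

```text
clock: 11.6
position: [574.2, 11.8, 142.5]
ee_rot: [-0.493, 0.87, -0.0, 0.0]
contact_force: [-1.2, 0.2, 2.6]
gripper_width: 15.1
```

Run:
```python
from sp import *
rep()
```

```text
t 11.6 pos [574.23  11.84 142.54] axis xy [45.7  -9.31] psi -120.87 toolz [ 4.e-04 -1.e-04 -1.e+00] F [-1.16  0.22  2.55] Fsp [-1.11 -0.4 ] M [0.072 0.298 0.074] w 15.12
```

Emit:
carry_out([
  [[0,0,-0.0005,0,0,0,1],[0,0,0,0,0,0,1],[0,0,0,0,0,0,1]],
])

```text
clock: 11.9
position: [574.3, 11.8, 142.5]
ee_rot: [-0.494, 0.87, -0.0, 0.0]
contact_force: [-1.9, 0.3, 5.0]
gripper_width: 15.6
```

Run:
```python
from sp import *
rep()
```

```text
t 11.9 pos [574.32  11.84 142.52] axis xy [45.78 -9.27] psi -120.86 toolz [ 8.e-04 -2.e-04 -1.e+00] F [-1.92  0.34  5.04] Fsp [-1.82 -0.7 ] M [ 0.137  0.644 -0.063] w 15.6
```

Emit:
carry_out([
  [[0,0,0.0017,0,0,0,1],[0,0,0,0,0,0,1]],
])

```text
clock: 12.1
position: [574.2, 11.9, 143.1]
ee_rot: [-0.493, 0.87, 0.0, 0.0]
contact_force: [-0.1, -0.4, -1.2]
gripper_width: 15.3
```

Emit:
carry_out([
  [[-0.0017,0.001,0,0,0,0,1],[-0.0017,0.001,0,0,0,0,1],[-0.0017,0.0011,0,0,0,0,1],[0,0,0,0,0,0,1]],
])

```text
clock: 12.5
position: [568.7, 15.1, 143.1]
ee_rot: [-0.493, 0.87, 0.0, -0.0]
contact_force: [-0.6, 0.4, -1.4]
gripper_width: 15.6
```

Run:
```python
from sp import *
rep()
```

```text
t 12.5 pos [568.71  15.1  143.14] axis xy [39.28 -9.35] psi -120.86 toolz [-3.e-04 -0.e+00 -1.e+00] F [-0.57  0.45 -1.35] Fsp [-0.72  0.09] M [-0.023 -0.004  0.035] w 15.63
```

Emit:
carry_out([
  [[-0.0009,0.0005,0,0,0,0,1],[0,0,0,0,0,0,1]],
])

```text
clock: 12.7
position: [568.1, 15.5, 143.3]
ee_rot: [-0.493, 0.87, 0.0, -0.0]
contact_force: [-0.1, 0.4, -0.7]
gripper_width: 15.4
```

Emit:
carry_out([
  [[-0.0009,0.0005,0,0,0,0,1],[0,0,0,0,0,0,1]],
])

```text
clock: 12.9
position: [567.2, 16.0, 143.3]
ee_rot: [-0.493, 0.87, 0.0, -0.0]
contact_force: [0.1, -0.0, 0.1]
gripper_width: 15.1
```

Run:
```python
from sp import *
rep();d=grab('wrist','w8')
c=d['color'][140:340,230:430,::-1]; cv2.imwrite('pics/w8c.png',cv2.resize(c,None,fx=3,fy=3,interpolation=cv2.INTER_CUBIC))
```

```text
t 12.9 pos [567.16  15.98 143.27] axis xy [37.51 -9.4 ] psi -120.88 toolz [-0.  0. -1.] F [ 0.1  -0.03  0.1 ] Fsp [0.1  0.03] M [-0.016 -0.025 -0.027] w 15.13
```

View pics/w8c.png

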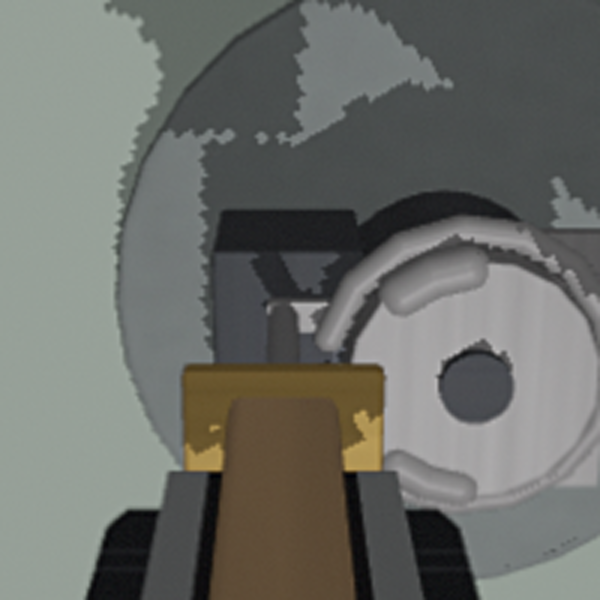

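Emit:
carry_out([
  [[-0.0006,0.0004,0,0,0,0,1],[0,0,0,0,0,0,1]],
])

```text
clock: 13.15
position: [566.6, 16.4, 143.3]
ee_rot: [-0.493, 0.87, 0.0, 0.0]
contact_force: [-1.0, -0.4, -0.9]
gripper_width: 15.1
```

Emit:
carry_out([
  [[-0.0006,0.0003,0,0,0,0,1],[0,0,0,0,0,0,1]],
])

```text
clock: 13.35
position: [566.2, 16.6, 143.3]
ee_rot: [-0.493, 0.87, -0.0, 0.0]
contact_force: [0.4, -0.3, -0.7]
gripper_width: 15.4
```

Run:
```python
from sp import *
rep()
```

```text
t 13.35 pos [566.24  16.63 143.35] axis xy [36.38 -9.31] psi -120.87 toolz [ 6.e-04 -1.e-04 -1.e+00] F [ 0.35 -0.33 -0.69] Fsp [ 0.48 -0.1 ] M [-0.183 -0.234 -0.007] w 15.36
```

Emit:
carry_out([
  [[-0.0006,0.0004,0,0,0,0,1],[0,0,0,0,0,0,1]],
])

```text
clock: 13.55
position: [565.9, 16.9, 143.5]
ee_rot: [-0.493, 0.87, -0.0, 0.001]
contact_force: [1.5, -1.5, -1.7]
gripper_width: 15.2
```

Run:
```python
from sp import *
rep()
```

```text
t 13.55 pos [565.95  16.92 143.47] axis xy [35.98 -9.21] psi -120.87 toolz [ 1.3e-03 -2.0e-04 -1.0e+00] F [ 1.5  -1.45 -1.74] Fsp [ 2.03 -0.47] M [-0.589 -0.681 -0.001] w 15.23
```

Emit:
carry_out([
  [[0.0021,-0.0013,0,0,0,0,1],[0,0,0,0,0,0,1],[0,0,0,0,0,0,1]],
])

```text
clock: 13.85
position: [567.3, 15.8, 143.1]
ee_rot: [-0.493, 0.87, 0.0, -0.0]
contact_force: [0.3, -0.5, -0.9]
gripper_width: 15.7
```

Run:
```python
from sp import *
rep()
```

```text
t 13.85 pos [567.25  15.78 143.09] axis xy [37.69 -9.51] psi -120.89 toolz [-8.e-04  1.e-04 -1.e+00] F [ 0.26 -0.49 -0.92] Fsp [ 0.47 -0.29] M [-0.05   0.028  0.027] w 15.67
```

Emit:
carry_out([
  [[0.0003,-0.0001,0.001,0,0,0,1],[0,0,0,0,0,0,1]],
])

```text
clock: 14.05
position: [567.4, 15.6, 144.1]
ee_rot: [-0.493, 0.87, 0.0, -0.0]
contact_force: [1.2, -0.2, -2.1]
gripper_width: 15.5
```

Emit:
carry_out([
  [[0,0,0.001,0,0,0,1],[0,0,0,0,0,0,1]],
])

```text
clock: 14.25
position: [567.3, 15.5, 144.6]
ee_rot: [-0.493, 0.87, 0.0, -0.001]
contact_force: [0.2, -0.8, -3.8]
gripper_width: 15.8
```

Run:
```python
from sp import *
rep()
```

```text
t 14.25 pos [567.34  15.5  144.65] axis xy [37.91 -9.71] psi -120.89 toolz [-1.3e-03 -2.0e-04 -1.0e+00] F [ 0.18 -0.78 -3.84] Fsp [ 0.55 -0.58] M [-0.225 -0.116 -0.021] w 15.79
```

Emit:
carry_out([
  [[0,0,0.001,0,0,0,1],[0,0,0,0,0,0,1]],
])

```text
clock: 14.45
position: [567.2, 15.4, 145.4]
ee_rot: [-0.493, 0.87, 0.0, -0.001]
contact_force: [0.2, -1.4, -7.4]
gripper_width: 15.4
```

Run:
```python
from sp import *
rep()
```

```text
t 14.45 pos [567.18  15.37 145.41] axis xy [37.84 -9.91] psi -120.89 toolz [-1.9e-03 -4.0e-04 -1.0e+00] F [ 0.2  -1.39 -7.44] Fsp [ 0.88 -1.09] M [-0.545 -0.291 -0.015] w 15.38
```

Emit:
carry_out([
  [[0,0,0.001,0,0,0,1],[0,0,0,0,0,0,1]],
])

```text
clock: 14.65
position: [567.1, 15.2, 146.3]
ee_rot: [-0.493, 0.87, 0.0, -0.001]
contact_force: [0.5, -2.7, -10.0]
gripper_width: 15.2
```

Emit:
carry_out([
  [[0,0,0.001,0,0,0,1],[0,0,0,0,0,0,1]],
])

```text
clock: 14.85
position: [567.8, 15.6, 148.6]
ee_rot: [-0.493, 0.87, -0.0, -0.0]
contact_force: [-0.1, 0.5, -3.0]
gripper_width: 14.9
```

Run:
```python
from sp import *
rep();d=grab('wrist','w9')
c=d['color'][140:340,230:430,::-1]; cv2.imwrite('pics/w9c.png',cv2.resize(c,None,fx=3,fy=3,interpolation=cv2.INTER_CUBIC))
```

```text
t 14.85 pos [567.83  15.6  148.61] axis xy [38.27 -9.37] psi -120.88 toolz [-2.e-04 -1.e-04 -1.e+00] F [-0.06  0.51 -2.99] Fsp [-0.32  0.4 ] M [ 0.016  0.321 -0.02 ] w 14.88
```

View pics/w9c.png

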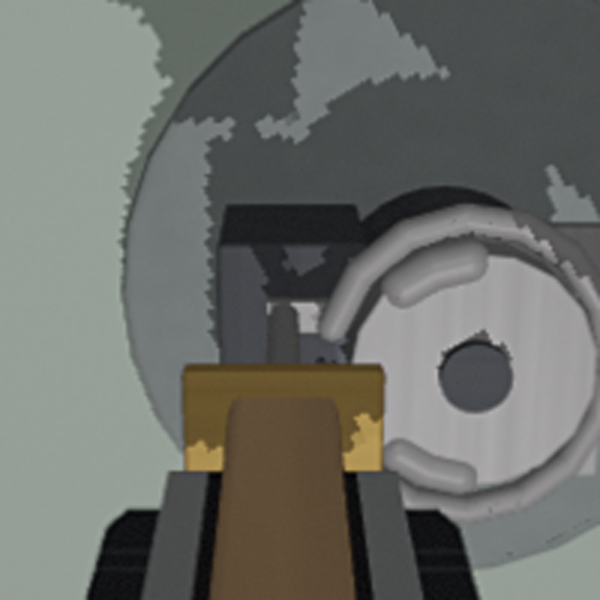

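Emit:
carry_out([
  [[0,0,0.001,0,0,0,1],[0,0,0,0,0,0,1]],
])

```text
clock: 15.1
position: [568.6, 16.2, 150.6]
ee_rot: [-0.494, 0.87, -0.0, 0.001]
contact_force: [-0.2, -0.1, -2.2]
gripper_width: 15.1
```

Emit:
carry_out([
  [[0,0,0.001,0,0,0,1],[0,0,0,0,0,0,1]],
])

```text
clock: 15.3
position: [568.6, 16.0, 151.2]
ee_rot: [-0.494, 0.87, -0.0, 0.001]
contact_force: [-0.3, -0.7, -1.3]
gripper_width: 15.2
```

Emit:
carry_out([
  [[0,0,0.001,0,0,0,1],[0,0,0,0,0,0,1]],
])

```text
clock: 15.5
position: [568.3, 15.8, 151.9]
ee_rot: [-0.493, 0.87, -0.0, 0.001]
contact_force: [0.3, 0.6, -0.9]
gripper_width: 15.4
```

Run:
```python
from sp import *
rep();d=grab('wrist','w10')
c=d['color'][140:340,230:430,::-1]; cv2.imwrite('pics/w10c.png',cv2.resize(c,None,fx=3,fy=3,interpolation=cv2.INTER_CUBIC))
d=grab('scene','s10');c=d['color'][220:300,340:420,::-1]; cv2.imwrite('pics/s10c.png',cv2.resize(cv2.convertScaleAbs(c,alpha=1.5),None,fx=7,fy=7,interpolation=cv2.INTER_CUBIC))
```

```text
t 15.5 pos [568.34  15.76 151.85] axis xy [38.63 -8.97] psi -120.87 toolz [ 1.4e-03  2.0e-04 -1.0e+00] F [ 0.28  0.6  -0.89] Fsp [-0.07  0.66] M [ 0.04   0.018 -0.005] w 15.4
```

View pics/w10c.png

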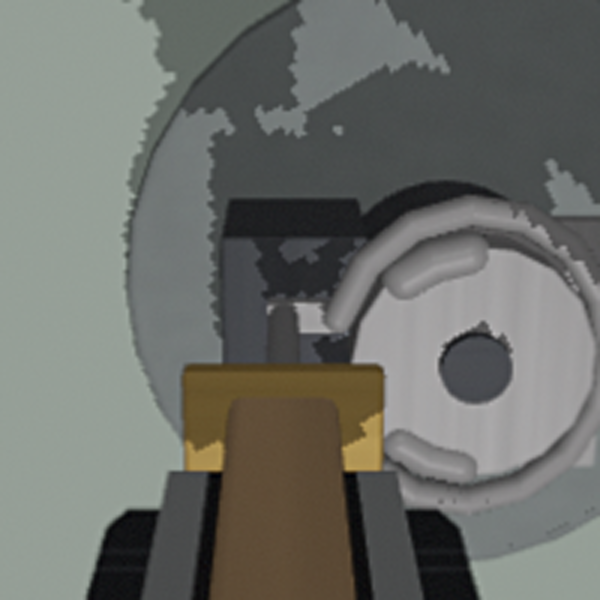

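View pics/s10c.png

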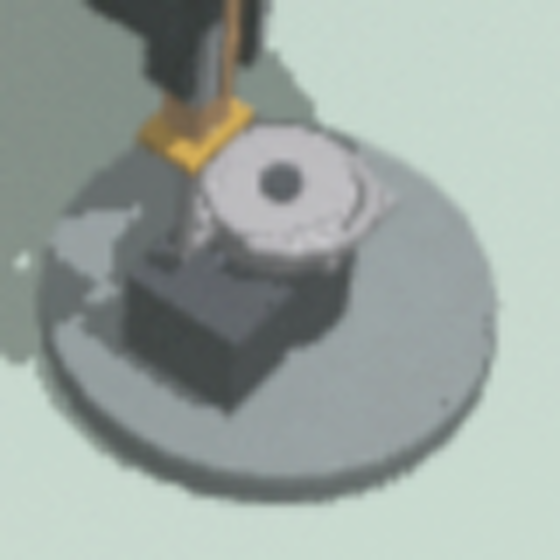

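Run:
```python
from sp import *
d=load('s10');c=d['color'][230:275,355:405,::-1]; cv2.imwrite('pics/s10d.png',cv2.resize(cv2.convertScaleAbs(c,alpha=1.3),None,fx=12,fy=12,interpolation=cv2.INTER_CUBIC))
d=load('w10');c=d['color'][200:310,320:440,::-1]; cv2.imwrite('pics/w10d.png',cv2.resize(cv2.convertScaleAbs(c,alpha=1.2),None,fx=5,fy=5,interpolation=cv2.INTER_CUBIC))
```

```text
(no output)
```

View pics/s10d.png

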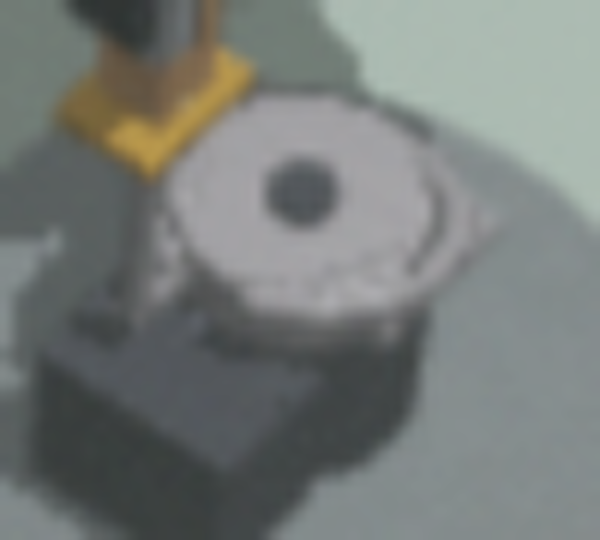

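View pics/w10d.png

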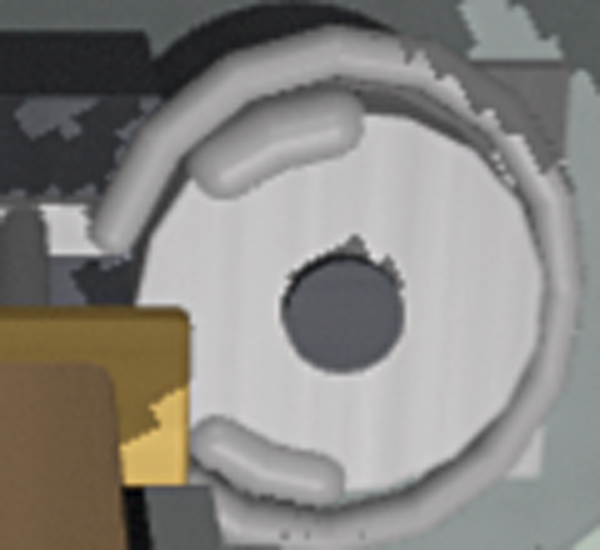

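Emit:
carry_out([
  [[0,0,0.001,0,0,0,1],[0,0,0.001,0,0,0,1],[0,0,0,0,0,0,1]],
])

```text
clock: 15.9
position: [568.0, 15.6, 153.5]
ee_rot: [-0.493, 0.87, -0.0, 0.0]
contact_force: [-0.0, 0.0, -1.5]
gripper_width: 15.1
```

Emit:
carry_out([
  [[0,0,0.001,0,0,0,1],[0,0,0.001,0,0,0,1],[0,0,0,0,0,0,1]],
])

```text
clock: 16.2
position: [567.9, 15.6, 155.4]
ee_rot: [-0.493, 0.87, -0.0, 0.0]
contact_force: [0.0, 0.5, -0.2]
gripper_width: 15.5
```

Run:
```python
from sp import *
rep();d=grab('wrist','w11')
c=d['color'][190:310,290:440,::-1]; cv2.imwrite('pics/w11c.png',cv2.resize(cv2.convertScaleAbs(c,alpha=1.2),None,fx=5,fy=5,interpolation=cv2.INTER_CUBIC))
d=grab('scene','s11');c=d['color'][230:275,355:405,::-1]; cv2.imwrite('pics/s11d.png',cv2.resize(cv2.convertScaleAbs(c,alpha=1.3),None,fx=12,fy=12,interpolation=cv2.INTER_CUBIC))
```

```text
t 16.2 pos [567.89  15.63 155.42] axis xy [38.32 -9.32] psi -120.88 toolz [ 2.e-04  0.e+00 -1.e+00] F [ 0.04  0.48 -0.17] Fsp [-0.22  0.43] M [-0.    -0.002 -0.002] w 15.53
```

View pics/w11c.png

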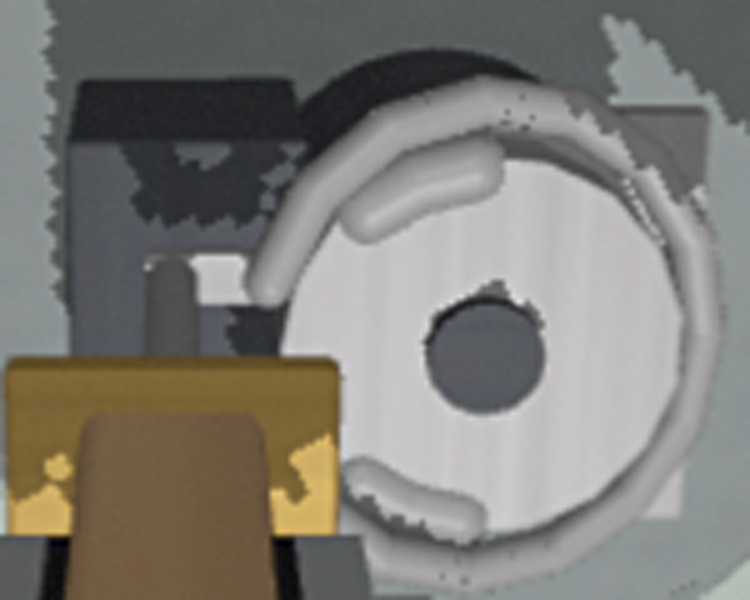

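View pics/s11d.png

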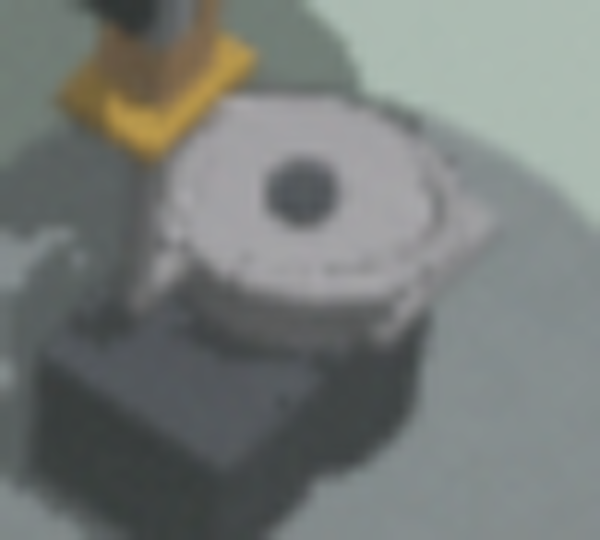

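Emit:
carry_out([
  [[0,0,0.002,0,0,0,1],[0,0,0.001,0,0,0,1],[0,0,0,0,0,0,1],[0,0,0,0,0,0,1]],
])

```text
clock: 16.7
position: [567.9, 15.6, 158.3]
ee_rot: [-0.493, 0.87, -0.0, 0.0]
contact_force: [-0.1, 0.0, -1.8]
gripper_width: 15.2
```

Run:
```python
from sp import *
rep();d=grab('wrist','w12')
c=d['color'][190:310,290:440,::-1]; cv2.imwrite('pics/w12c.png',cv2.resize(cv2.convertScaleAbs(c,alpha=1.2),None,fx=5,fy=5,interpolation=cv2.INTER_CUBIC))
```

```text
t 16.7 pos [567.87  15.63 158.34] axis xy [38.29 -9.32] psi -120.88 toolz [ 2.e-04  1.e-04 -1.e+00] F [-0.06  0.02 -1.83] Fsp [-0.06 -0.01] M [ 0.007 -0.013 -0.015] w 15.21
```

View pics/w12c.png

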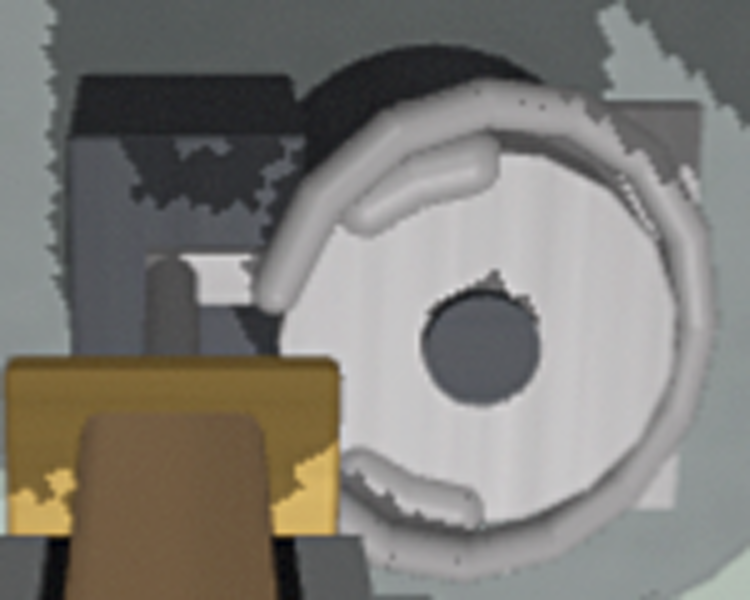

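Emit:
carry_out([
  [[0,0,-0.002,0,0,0,1],[0,0,-0.002,0,0,0,1],[0,0,-0.002,0,0,0,1],[0,0,0,0,0,0,1]],
])

```text
clock: 17.15
position: [567.5, 15.6, 151.7]
ee_rot: [-0.493, 0.87, 0.0, -0.0]
contact_force: [-0.1, -0.9, 0.0]
gripper_width: 15.2
```

Run:
```python
from sp import *
rep();d=grab('wrist','w13')
c=d['color'][190:310,290:440,::-1]; cv2.imwrite('pics/w13c.png',cv2.resize(cv2.convertScaleAbs(c,alpha=1.2),None,fx=5,fy=5,interpolation=cv2.INTER_CUBIC))
```

```text
t 17.15 pos [567.54  15.6  151.75] axis xy [38.03 -9.52] psi -120.88 toolz [-1.e-03 -2.e-04 -1.e+00] F [-0.08 -0.94  0.03] Fsp [ 0.41 -0.85] M [-0.061 -0.016  0.024] w 15.16
```

View pics/w13c.png

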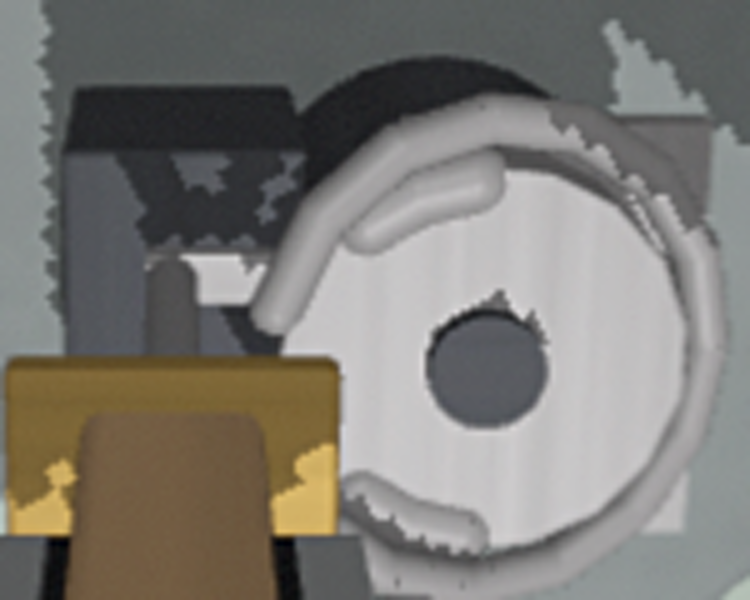

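Emit:
carry_out([
  [[0.004,-0.0024,0,0,0,0,1],[0.005,-0.003,0,0,0,0,1],[0.009,-0.0054,0,0,0,0,1],[0,0,0.03,0,0,0,1],[0,0,0.04,0,0,0,1]],
])

```text
clock: 17.7
position: [585.3, 4.0, 220.6]
ee_rot: [-0.493, 0.87, 0.001, -0.003]
contact_force: [1.5, -0.0, -0.6]
gripper_width: 15.5
```

Emit:
carry_out([
  [[0.03,-0.03,0.02,0,0,0,1],[0.04,-0.01,0,0,0,0,1],[0,0,0,0,0,0,1],[0,0,0,0,0,0,1]],
])

```text
clock: 18.1
position: [656.2, -36.0, 240.6]
ee_rot: [-0.493, 0.87, 0.001, -0.001]
contact_force: [0.0, -0.1, -0.9]
gripper_width: 15.5
```

Run:
```python
from sp import *
rep();
for n in ('wrist','scene','top'): grab(n,n[0]+'14')
d=load('w14');c=d['color']; cv2.imwrite('pics/w14c.png',c[:,:,::-1])
d=load('s14');c=d['color'][230:290,340:420,::-1]; cv2.imwrite('pics/s14d.png',cv2.resize(cv2.convertScaleAbs(c,alpha=1.3),None,fx=9,fy=9,interpolation=cv2.INTER_CUBIC))
```

```text
t 18.1 pos [656.18 -35.96 240.63] axis xy [140.56  -8.25] psi -120.96 toolz [-2.5e-03 -1.0e-04 -1.0e+00] F [ 0.03 -0.12 -0.93] Fsp [ 0.08 -0.09] M [-0.006  0.012  0.021] w 15.49
```

View pics/w14c.png

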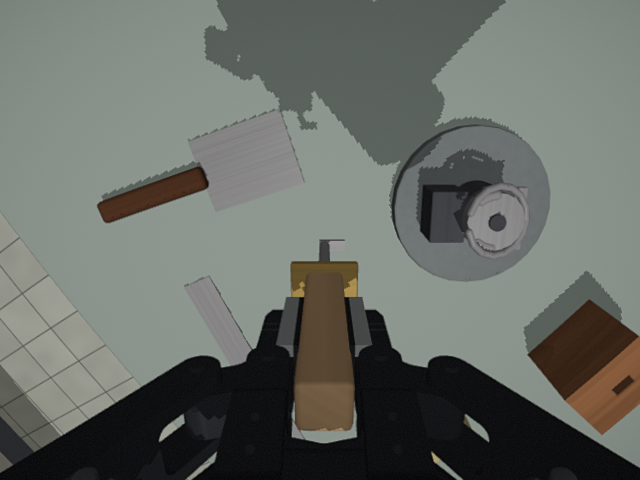

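View pics/s14d.png

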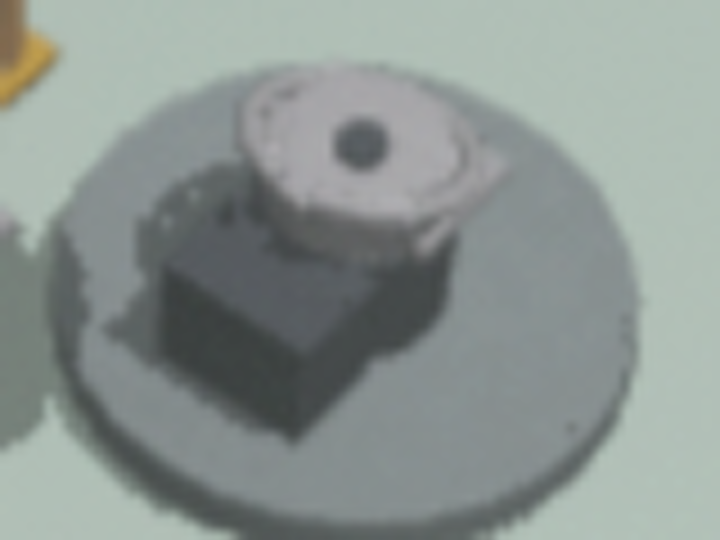

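View pics/t14.png

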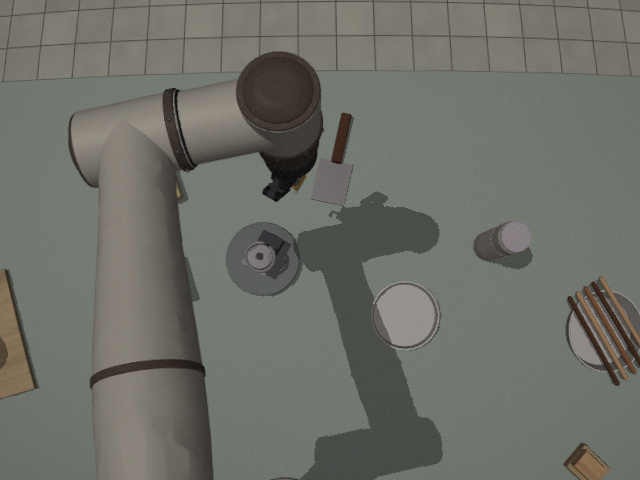

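Run:
```python
from sp import *
d=load('w14');c=d['color'][160:280,420:560,::-1]; cv2.imwrite('pics/w14d.png',cv2.resize(cv2.convertScaleAbs(c,alpha=1.2),None,fx=5.5,fy=5,interpolation=cv2.INTER_CUBIC))
```

```text
(no output)
```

View pics/w14d.png

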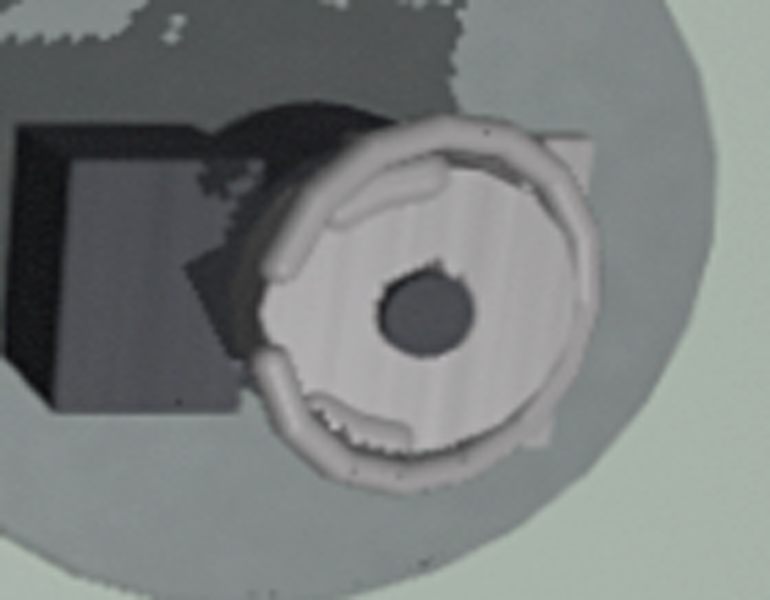

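Emit:
carry_out([
  [[-0.005,-0.018,0,0,0,8.5,1],[-0.005,-0.018,0,0,0,8.5,1],[-0.005,-0.018,0,0,0,8.5,1],[-0.005,-0.018,0,0,0,8.5,1],[-0.005,-0.018,0,0,0,8.5,1]],
])

```text
clock: 18.75
position: [629.9, -125.2, 243.0]
ee_rot: [0.777, -0.629, 0.0, -0.0]
contact_force: [0.8, 0.6, -1.3]
gripper_width: 15.3
```

Emit:
carry_out([
  [[-0.005,-0.018,0,0,0,8.5,1],[-0.005,-0.018,0,0,0,8.5,1],[-0.005,-0.018,0,0,0,8.5,1],[-0.005,-0.018,0,0,0,8.5,1],[-0.005,-0.018,0,0,0,8.5,1]],
])

```text
clock: 19.25
position: [605.0, -215.2, 243.0]
ee_rot: [0.952, -0.305, 0.0, -0.0]
contact_force: [0.2, 0.1, -1.5]
gripper_width: 15.7
```

Emit:
carry_out([
  [[-0.005,-0.018,0,0,0,8.5,1],[0,0,0,0,0,5,1],[0,0,0,0,0,0,1],[0,0,0,0,0,0,1]],
])

```text
clock: 19.65
position: [600.5, -232.6, 242.7]
ee_rot: [0.981, -0.195, 0.0, -0.0]
contact_force: [0.6, -0.3, 0.0]
gripper_width: 14.9
```

Run:
```python
from sp import *
rep();st();grab('wrist','w15');grab('scene','s15')
```

```text
t 19.65 pos [ 600.53 -232.65  242.72] axis xy [ 193.82 -205.59] psi -22.45 toolz [ 5.e-04 -0.e+00 -1.e+00] F [ 0.56 -0.34  0.  ] Fsp [ 0.65 -0.01] M [ 0.04  -0.026  0.005] w 14.88
clock 19.65
joints [-0.119  0.41   0.076 -0.    -1.236  1.298]
joint_vel [ 0.005  0.005  0.004  0.    -0.     0.006]
joint_efforts [-2.6000e-01 -4.1262e+01  1.9448e+01  4.3810e+00 -1.0000e-03  1.8000e-02]
position [ 600.529 -232.646  242.722]
ee_rot [ 0.981 -0.195  0.    -0.   ]
contact_force [ 0.557 -0.339  0.002]
wrist_torque [ 0.04  -0.026  0.005]
gripper_width 14.88
```

View pics/w15.png

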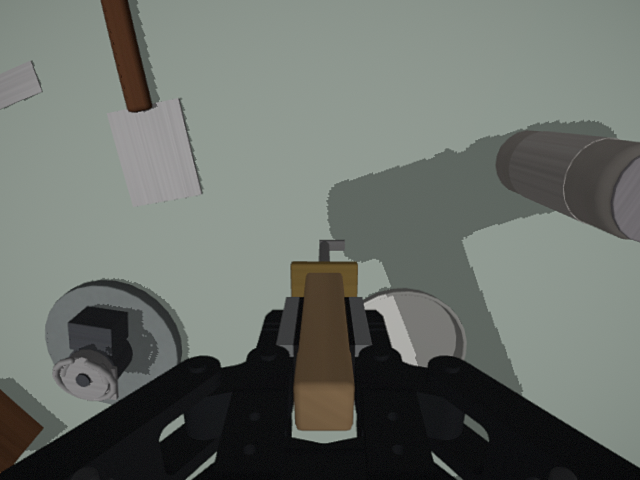

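View pics/s15.png

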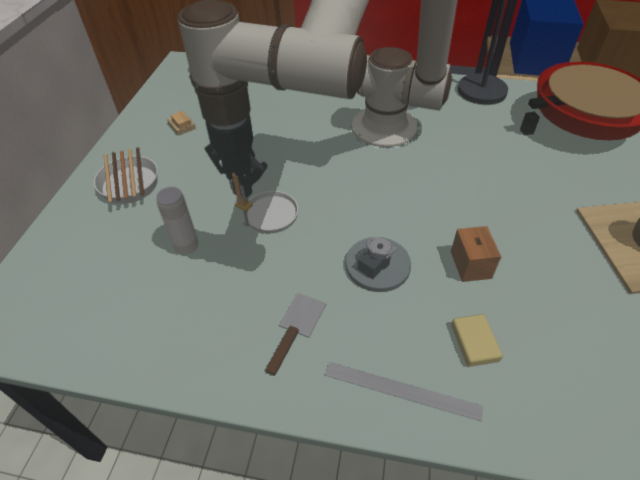

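Run:
```python
from sp import *
d=load('w15');c=d['color'][300:420,40:190,::-1]; cv2.imwrite('pics/w15d.png',cv2.resize(cv2.convertScaleAbs(c,alpha=1.2),None,fx=5,fy=5,interpolation=cv2.INTER_CUBIC))
```

View pics/w15d.png

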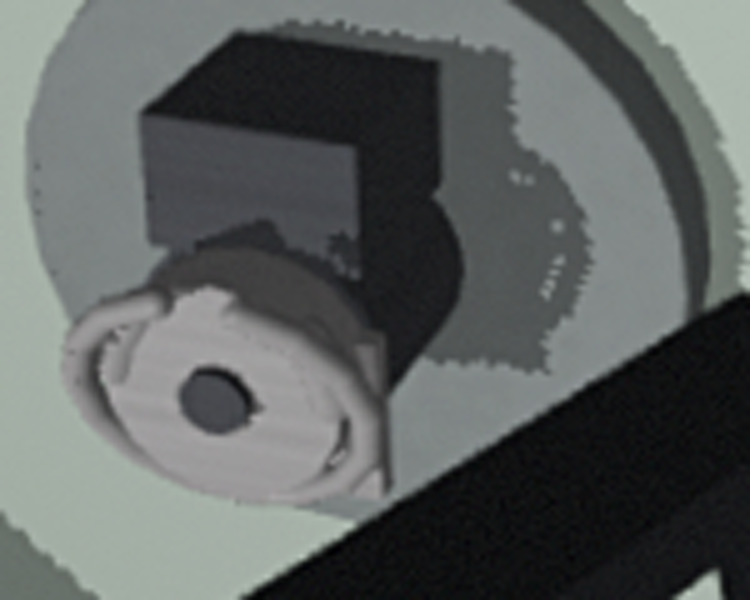

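Run:
```python
from sp import *
a=load('w14');b=load('w15')
A=lambda u,v:(a,u/5.5+420,v/5+160)
B=lambda u,v:(b,u/5+40,v/5+300)
for n,p,q in [('R',(277,266),(232,300)),('L',(269,362),(160,304)),('hole',(425,314),(215,400))]:
    x,e=tri(A(*p),B(*q));print(n,x.round(1),spin(x).round(1),np.round(e,2))
```

```text
R [557.1  24.7  72.7] [24.4 -7.1] [1.04 1.04]
L [563.8  36.8  75.4] [23.9  6.7] [0.52 0.52]
hole [539.5  44.1  69.9] [-0.6  0.5] [0.23 0.23]
```

Emit:
carry_out([
  [[0.007,-0.003,-0.025,3.2,7.86,0,1],[0.007,-0.003,-0.025,3.2,7.86,0,1],[0.007,-0.003,-0.025,3.2,7.86,0,1],[0.007,-0.003,-0.025,3.2,7.86,0,1],[0.007,-0.003,-0.02,3.2,7.86,0,1]],
])

```text
clock: 20.25
position: [636.5, -247.8, 121.5]
ee_rot: [0.914, -0.181, -0.357, -0.069]
contact_force: [1.1, -0.1, -0.4]
gripper_width: 15.0
```

Emit:
carry_out([
  [[0,0,-0.02,3.2,7.86,0,1],[0,0,-0.01,0,0,0,1],[0,0,0,0,0,0,1],[0,0,0,0,0,0,1]],
])

```text
clock: 20.65
position: [636.7, -248.5, 96.2]
ee_rot: [0.887, -0.175, -0.419, -0.08]
contact_force: [-0.6, 1.0, 0.4]
gripper_width: 15.3
```

Run:
```python
from sp import *
rep();print(arm.read_state()['joints']);grab('wrist','w16');grab('scene','s16')
```

```text
t 20.65 pos [ 636.67 -248.48   96.23] axis xy [ 232.96 -200.63] psi -22.54 toolz [-0.7154  0.2895 -0.6359] F [-0.62  0.98  0.39] Fsp [-1.03  0.52] M [-0.606 -1.447 -0.023] w 15.32
[-0.20191648  1.0867016   0.81834647 -0.1704573  -2.16904443  1.35168172]
```

View pics/s16.png

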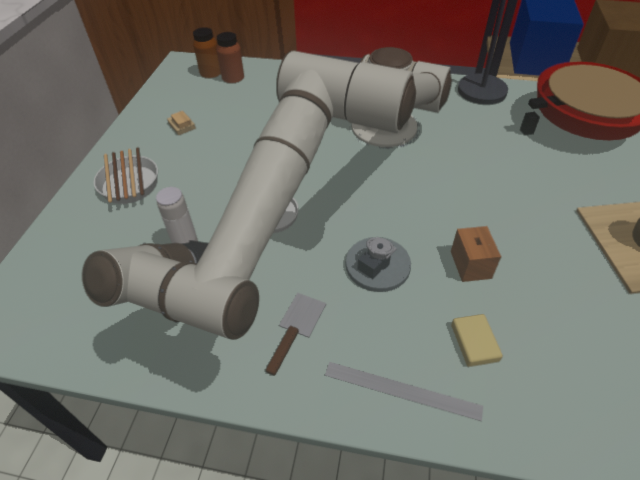

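Emit:
carry_out([
  [[0,0,-0.01,0,0,0,1],[0,0,-0.01,0,0,0,1],[0,0,-0.008,0,0,0,1],[0,0,0,0,0,0,1]],
])

```text
clock: 21.15
position: [634.9, -247.7, 62.5]
ee_rot: [0.885, -0.175, -0.424, -0.082]
contact_force: [0.2, -0.6, -1.7]
gripper_width: 15.3
```

Emit:
carry_out([
  [[0,0,-0.004,0,0,0,1],[0,0,0,0,0,0,1]],
])

```text
clock: 21.35
position: [635.7, -248.1, 59.5]
ee_rot: [0.886, -0.175, -0.422, -0.082]
contact_force: [-0.3, -0.4, -0.5]
gripper_width: 15.4
```

Emit:
carry_out([
  [[0,0,-0.003,0,0,0,1],[0,0,0,0,0,0,1]],
])

```text
clock: 21.55
position: [636.0, -248.3, 58.6]
ee_rot: [0.886, -0.175, -0.422, -0.081]
contact_force: [1.0, -0.1, 3.2]
gripper_width: 15.4
```

Run:
```python
from sp import *
rep();grab('wrist','w17');grab('top','t17')
```

```text
t 21.55 pos [ 636.01 -248.3    58.58] axis xy [ 232.3 -200.8] psi -22.5 toolz [-0.7192  0.2918 -0.6306] F [ 1.02 -0.08  3.19] Fsp [0.91 0.46] M [-0.225 -0.761 -0.059] w 15.39
```

View pics/w17.png

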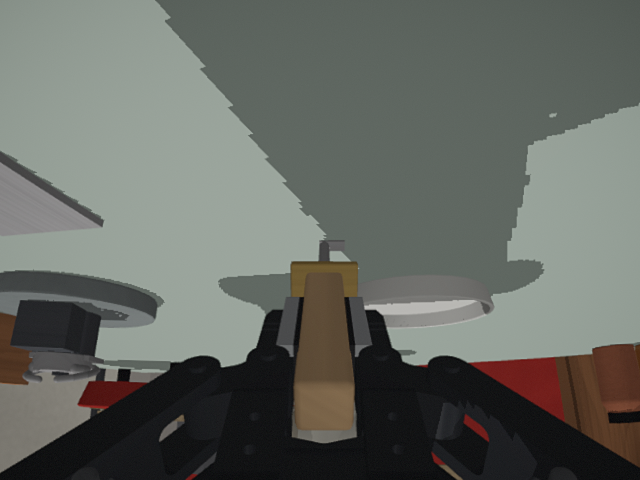

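View pics/t17.png

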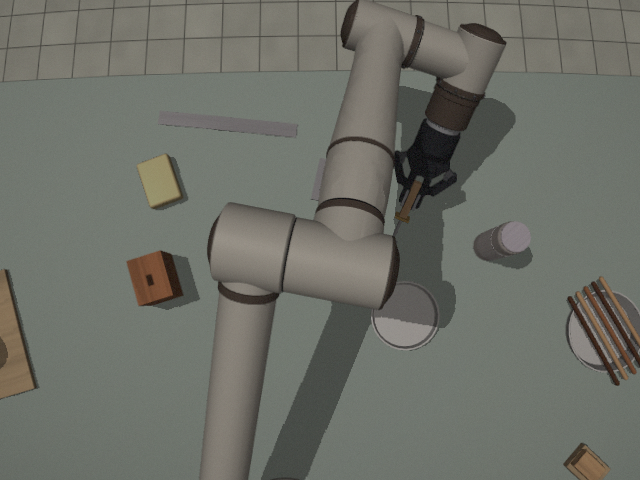

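Emit:
carry_out([
  [[0,0,0,0,0,0,-1],[0,0,0,0,0,0,-1],[0,0,0,0,0,0,-1],[0,0,0,0,0,0,-1],[0,0,0,0,0,0,-1]],
])

```text
clock: 22.15
position: [635.8, -248.2, 57.0]
ee_rot: [0.886, -0.175, -0.422, -0.082]
contact_force: [0.3, 0.3, -0.1]
gripper_width: 85.3
```

Emit:
carry_out([
  [[0,0,0,0,0,0,-1],[0,0,0,0,0,0,-1]],
])

```text
clock: 22.35
position: [635.8, -248.1, 57.2]
ee_rot: [0.886, -0.175, -0.422, -0.082]
contact_force: [-0.4, 0.2, -0.1]
gripper_width: 85.4
```

Run:
```python
from sp import *
rep();grab('wrist','w18');d=grab('top','t18');c=d['color'][130:290,330:540,::-1];cv2.imwrite('pics/t18c.png',cv2.resize(c,None,fx=3.5,fy=3.5))
```

```text
t 22.35 pos [ 635.83 -248.15   57.17] axis xy [ 232.07 -200.77] psi -22.51 toolz [-0.719   0.2928 -0.6304] F [-0.43  0.19 -0.08] Fsp [-0.47 -0.06] M [-0.567 -1.431  0.034] w 85.37
```

View pics/w18.png

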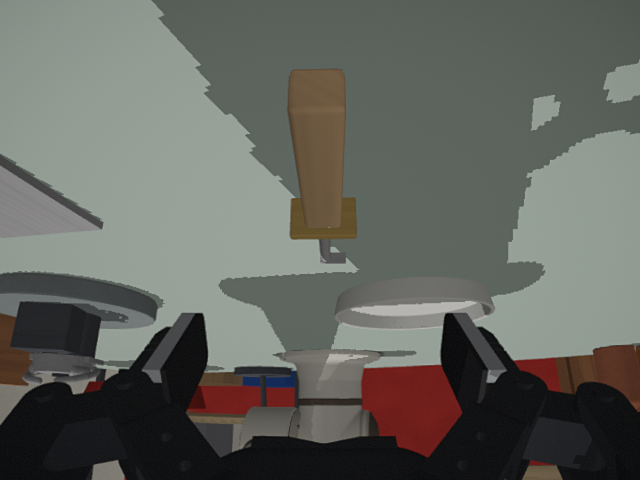

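View pics/t18c.png

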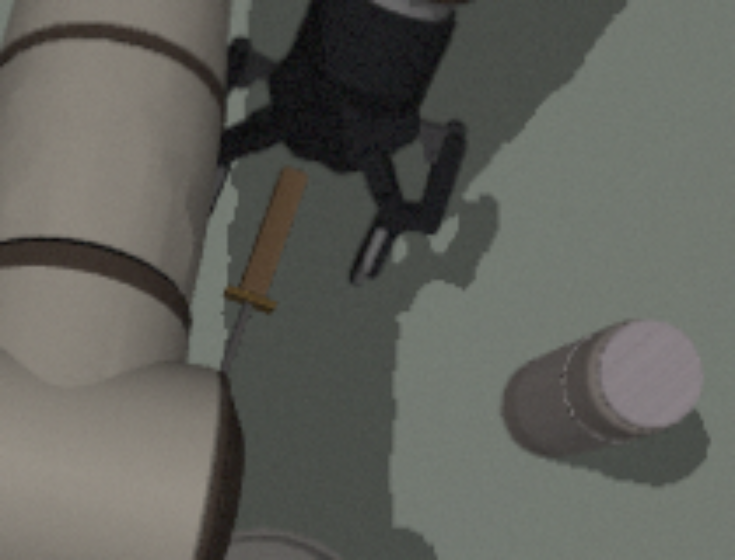

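Emit:
carry_out([
  [[0,0,0.04,0,0,0,-1],[0,0,0.045,0,0,0,-1],[-0.005,0.01,0.04,-3.2,-7.86,0,-1],[-0.01,0.025,0.03,-3.2,-7.86,0,-1],[-0.015,0.035,0.02,-3.2,-7.86,0,-1]],
])

```text
clock: 22.95
position: [607.1, -179.3, 234.3]
ee_rot: [0.958, -0.19, -0.211, -0.041]
contact_force: [1.8, 1.3, 2.0]
gripper_width: 85.6
```

Emit:
carry_out([
  [[-0.015,0.04,0,-3.2,-7.86,0,-1],[-0.015,0.04,0,-3.2,-7.86,0,-1],[-0.015,0.04,0,-3.2,-7.86,0,-1],[-0.015,0.04,0,0,0,-8.4,-1],[0,0,0,0,0,0,-1]],
])

```text
clock: 23.45
position: [543.1, -15.8, 233.7]
ee_rot: [0.965, -0.262, 0.0, -0.001]
contact_force: [1.4, 0.1, 1.3]
gripper_width: 85.6
```

Emit:
carry_out([
  [[0,0,0,0,0,0,-1],[0,0,0,0,0,0,-1]],
])

```text
clock: 23.65
position: [547.0, -19.6, 232.6]
ee_rot: [0.965, -0.263, 0.0, -0.0]
contact_force: [-0.0, -0.1, -0.2]
gripper_width: 85.7
```

Run:
```python
from sp import *
rep();d=grab('wrist','w19')
```

```text
t 23.65 pos [547.   -19.59 232.6 ] axis xy [ 38.47 -50.27] psi -30.54 toolz [ 8.e-04  1.e-04 -1.e+00] F [-0.   -0.1  -0.21] Fsp [ 0.05 -0.09] M [-0.009 -0.107 -0.008] w 85.7
```

View pics/w19.png

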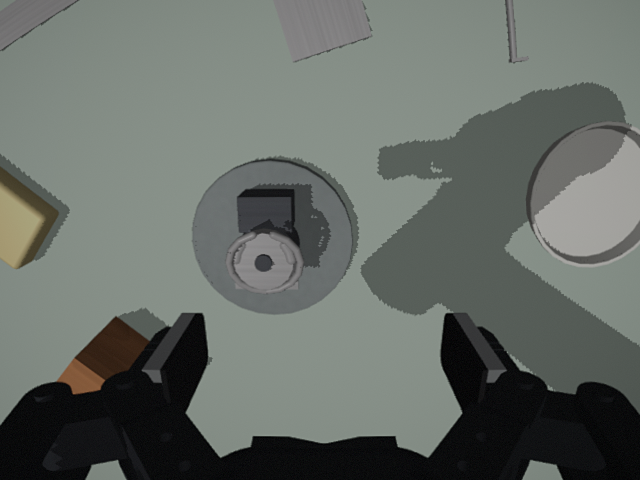

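Emit:
carry_out([
  [[-0.003,0.032,-0.015,0,0,-0.4,-1],[-0.004,0.031,-0.015,0,0,0,-1],[0,0,-0.015,0,0,0,-1],[0,0,0,0,0,0,-1],[0,0,0,0,0,0,-1]],
])

```text
clock: 24.2
position: [540.0, 42.8, 187.0]
ee_rot: [0.964, -0.267, -0.0, 0.0]
contact_force: [0.2, -0.3, 0.3]
gripper_width: 85.3
```

Run:
```python
from sp import *
rep();d=grab('wrist','w20')
c=d['color'][130:290,240:400,::-1];cv2.imwrite('pics/w20c.png',cv2.resize(cv2.convertScaleAbs(c,alpha=1.2),None,fx=3.75,fy=3.75,interpolation=cv2.INTER_CUBIC))
d=load('w19');c=d['color'][180:310,200:340,::-1];cv2.imwrite('pics/w19c.png',cv2.resize(cv2.convertScaleAbs(c,alpha=1.2),None,fx=4.5,fy=4.5,interpolation=cv2.INTER_CUBIC))
```

```text
t 24.2 pos [540.04  42.79 187.05] axis xy [ 0.47 -0.32] psi -31.02 toolz [-7.e-04 -7.e-04 -1.e+00] F [ 0.21 -0.26  0.3 ] Fsp [ 0.31 -0.12] M [-0.036 -0.002  0.031] w 85.3
```

View pics/w20c.png

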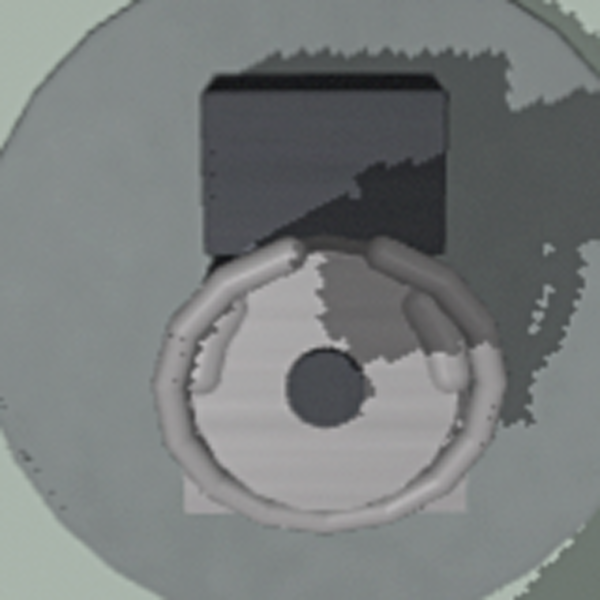

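View pics/w19c.png

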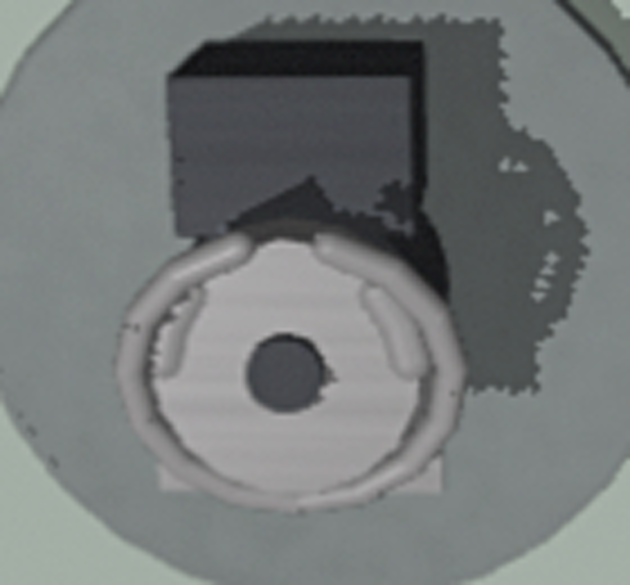

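Run:
```python
from sp import *
a=load('w19');b=load('w20')
A=lambda u,v:(a,u/4.5+200,v/4.5+180)
B=lambda u,v:(b,u/3.75+240,v/3.75+130)
for n,p,q in [('left',(118,362),(155,380)),('right',(467,366),(505,380)),('endL',(248,245),(297,252)),('endR',(320,243),(373,250)),('back',(297,508),(328,530)),('hole',(285,373),(326,387))]:
    x,e=tri(A(*p),B(*q));print(n,x.round(1),spin(x).round(1),np.round(e,2))
```

```text
left [555.9  68.6  68. ] [ 0.8 30. ] [0.1 0.1]
right [523.5  15.5  67.2] [  0.3 -32.2] [0. 0.]
endL [563.6  34.3  75.3] [25.1  4.5] [0.1 0.1]
endR [557.8  23.1  77.1] [25.9 -8.1] [0.06 0.06]
back [514.9  57.4  65.6] [-28.6  -0.7] [0.26 0.26]
hole [539.9  42.9  71.3] [ 0.3 -0.3] [0.01 0.01]
```

Emit:
carry_out([
  [[-0.0003,-0.0006,-0.03,0,0,0,-1],[0,0,-0.03,0,0,0,-1],[0,0,-0.03,0,0,0,-1],[0,0,0,0,0,0,-1]],
])

```text
clock: 24.65
position: [537.0, 41.6, 94.4]
ee_rot: [0.963, -0.268, -0.003, 0.002]
contact_force: [-0.0, -0.5, -0.4]
gripper_width: 85.5
```

Run:
```python
from sp import *
rep();d=grab('wrist','w21')
```

```text
t 24.65 pos [536.97  41.62  94.4 ] axis xy [-1.57 -2.89] psi -31.08 toolz [-0.007 -0.002 -1.   ] F [-0.   -0.51 -0.39] Fsp [ 0.26 -0.44] M [-0.049  0.029  0.037] w 85.54
```

View pics/w21.png

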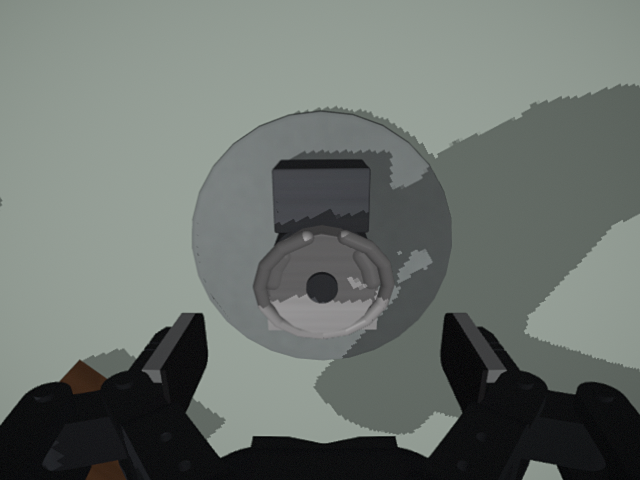

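Emit:
carry_out([
  [[0,0,-0.015,0,0,0,-1],[0,0,-0.015,0,0,0,-1],[0,0,-0.013,0,0,0,-1],[0,0,0,0,0,0,-1],[0,0,0,0,0,0,-1]],
])

```text
clock: 25.2
position: [540.5, 43.3, 56.1]
ee_rot: [0.964, -0.267, 0.001, -0.001]
contact_force: [0.3, -0.2, 0.6]
gripper_width: 85.6
```

Run:
```python
from sp import *
rep();d=grab('wrist','w22')
```

```text
t 25.2 pos [540.53  43.31  56.13] axis xy [0.63 0.38] psi -30.93 toolz [ 3.2e-03  7.0e-04 -1.0e+00] F [ 0.33 -0.24  0.62] Fsp [ 0.41 -0.04] M [-0.045 -0.008  0.014] w 85.62
```

View pics/w22.png

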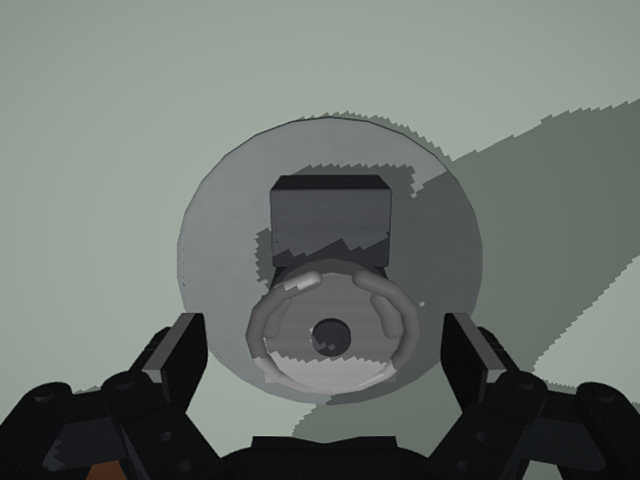

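Emit:
carry_out([
  [[-0.001,-0.0015,0,0,0,0,-1],[0,0,0,0,0,0,-1],[0,0,0,0,0,0,-1]],
])

```text
clock: 25.55
position: [538.2, 41.7, 54.8]
ee_rot: [0.964, -0.267, 0.0, -0.0]
contact_force: [-0.6, 0.6, -0.7]
gripper_width: 85.2
```

Run:
```python
from sp import *
rep();d=grab('wrist','w23')
```

```text
t 25.55 pos [538.21  41.68  54.82] axis xy [-0.53 -2.21] psi -30.94 toolz [ 9.e-04  3.e-04 -1.e+00] F [-0.64  0.57 -0.71] Fsp [-0.84  0.16] M [-0.018  0.036 -0.046] w 85.24
```

View pics/w23.png

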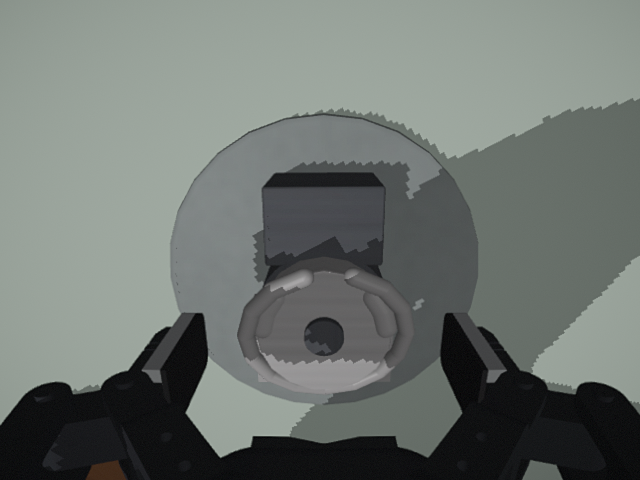

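Emit:
carry_out([
  [[0.0009,-0.0005,-0.002,0,0,0,-1],[0,0,0,0,0,0,-1],[0,0,0,0,0,0,1],[0,0,0,0,0,0,1],[0,0,0,0,0,0,1]],
])

```text
clock: 26.1
position: [538.3, 39.9, 53.5]
ee_rot: [0.963, -0.268, -0.001, 0.001]
contact_force: [-2.6, -5.1, 10.3]
gripper_width: 55.9
```

Emit:
carry_out([
  [[0,0,0,0,0,0,1],[0,0,0,0,0,0,1],[0,0,0,0,0,0,1]],
])

```text
clock: 26.4
position: [538.0, 39.7, 53.8]
ee_rot: [0.964, -0.267, -0.001, 0.001]
contact_force: [-3.8, -3.7, 11.9]
gripper_width: 55.5
```

Run:
```python
from sp import *
rep();d=grab('wrist','w24')
```

```text
t 26.4 pos [538.01  39.72  53.79] axis xy [ 0.3  -3.99] psi -30.97 toolz [-0.002  -0.0021 -1.    ] F [-3.84 -3.72 11.9 ] Fsp [-1.38 -5.17] M [-1.366  1.169 -0.245] w 55.53
```

View pics/w24.png

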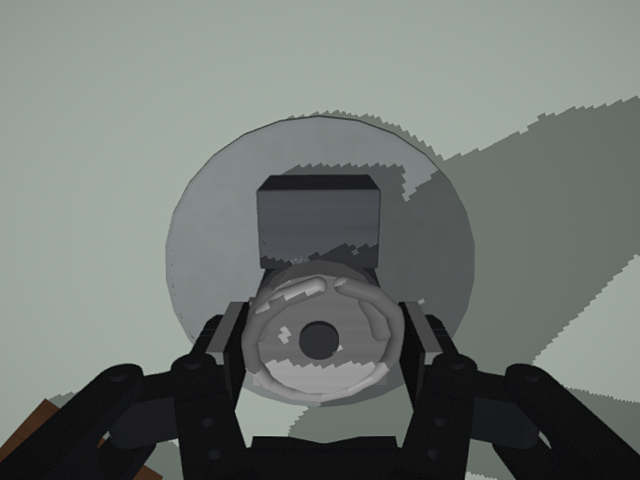

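Emit:
carry_out([
  [[0,0,0.002,0,0,0,1],[0,0,0.002,0,0,0,1],[0,0,0,0,0,0,1]],
])

```text
clock: 26.75
position: [537.5, 40.4, 56.8]
ee_rot: [0.964, -0.267, -0.001, 0.001]
contact_force: [-4.2, -0.8, 8.2]
gripper_width: 52.6
```

Run:
```python
from sp import *
rep();d=grab('wrist','w25');c=d['color'][200:440,200:450,::-1];cv2.imwrite('pics/w25c.png',cv2.resize(cv2.convertScaleAbs(c,alpha=1.5),None,fx=2.5,fy=2.5,interpolation=cv2.INTER_CUBIC))
```

```text
t 26.75 pos [537.5   40.45  56.8 ] axis xy [-0.51 -3.63] psi -30.95 toolz [-0.0035 -0.0017 -1.    ] F [-4.2  -0.76  8.15] Fsp [-3.21 -2.81] M [-0.897  1.546 -0.209] w 52.62
```

View pics/w25c.png

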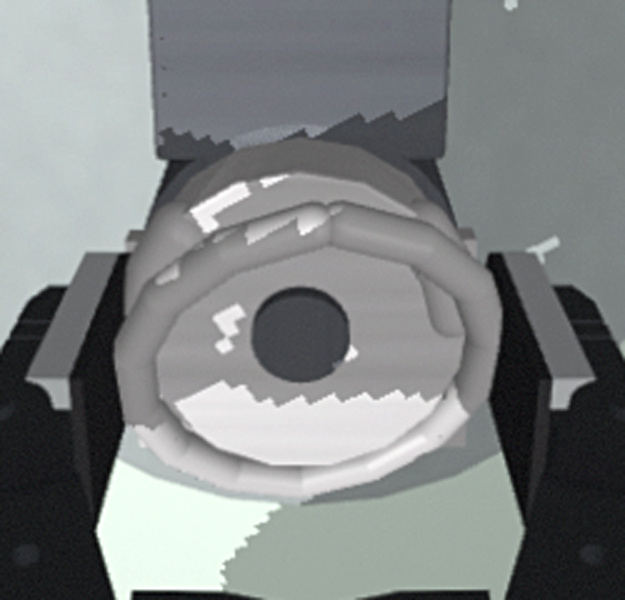

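Emit:
carry_out([
  [[0,0,0.002,0,0,0,1],[0,0,0.002,0,0,0,1],[0,0,0,0,0,0,1]],
])

```text
clock: 27.1
position: [537.7, 41.4, 59.4]
ee_rot: [0.964, -0.267, -0.001, 0.0]
contact_force: [-2.8, 2.3, -3.8]
gripper_width: 51.0
```

Run:
```python
from sp import *
rep();d=grab('wrist','w26');c=d['color'][200:440,200:450,::-1];cv2.imwrite('pics/w26c.png',cv2.resize(cv2.convertScaleAbs(c,alpha=1.5),None,fx=2.5,fy=2.5,interpolation=cv2.INTER_CUBIC))
```

```text
t 27.1 pos [537.68  41.37  59.39] axis xy [-0.83 -2.75] psi -30.97 toolz [-0.0028  0.     -1.    ] F [-2.79  2.31 -3.77] Fsp [-3.58  0.55] M [0.326 1.066 0.07 ] w 51.0
```

View pics/w26c.png

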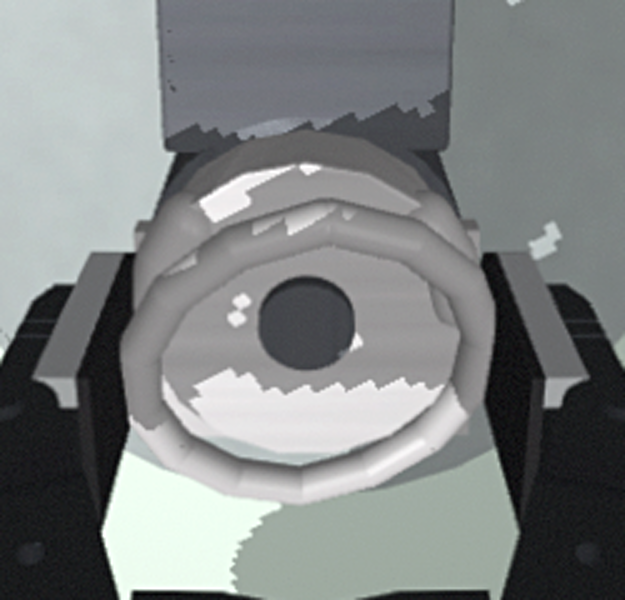

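Emit:
carry_out([
  [[0,0,0.003,0,0,0,1],[0,0,0.004,0,0,0,1],[0,0,0.005,0,0,0,1],[0,0,0,0,0,0,1]],
])

```text
clock: 27.55
position: [541.3, 41.6, 74.7]
ee_rot: [0.964, -0.266, 0.003, -0.001]
contact_force: [-1.0, 0.9, -0.6]
gripper_width: 50.4
```

Run:
```python
from sp import *
rep();d=grab('wrist','w27');c=d['color'][200:440,200:450,::-1];cv2.imwrite('pics/w27c.png',cv2.resize(cv2.convertScaleAbs(c,alpha=1.5),None,fx=2.5,fy=2.5,interpolation=cv2.INTER_CUBIC))
```

```text
t 27.55 pos [541.26  41.58  74.68] axis xy [ 2.14 -0.72] psi -30.9 toolz [ 0.0059  0.0012 -1.    ] F [-0.95  0.9  -0.64] Fsp [-1.28  0.29] M [-0.027 -0.017 -0.007] w 50.39
```

View pics/w27c.png

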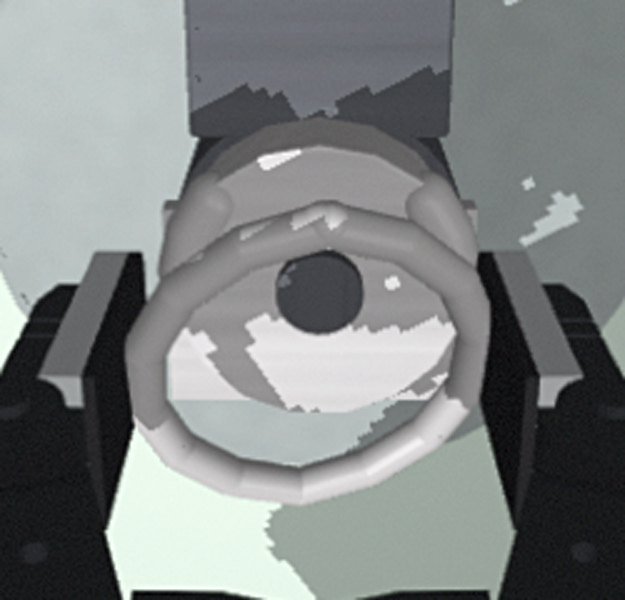

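Emit:
carry_out([
  [[0,0,0.025,0,0,0,1],[0,0,0.03,0,0,0,1],[0,0,0.03,0,0,0,1],[-0.01,-0.02,0.01,0,0,0,1],[-0.015,-0.035,0,0,0,0,1]],
])

```text
clock: 28.1
position: [515.4, -13.5, 169.6]
ee_rot: [0.964, -0.265, 0.003, -0.001]
contact_force: [0.3, -0.9, -1.6]
gripper_width: 50.1
```

Emit:
carry_out([
  [[-0.02,-0.045,0,0,0,0,1],[-0.02,-0.045,0,0,0,0,1],[-0.02,-0.045,0,0,0,0,1],[-0.02,-0.045,0,0,0,0,1],[-0.015,-0.035,0,0,0,0,1]],
])

```text
clock: 28.6
position: [416.4, -231.1, 167.3]
ee_rot: [0.964, -0.267, -0.0, 0.0]
contact_force: [0.5, -0.5, -0.4]
gripper_width: 50.1
```

Emit:
carry_out([
  [[0,-0.01,0,0,0,0,1],[0,0,0,0,0,0,1]],
])

```text
clock: 28.8
position: [417.9, -240.4, 167.2]
ee_rot: [0.963, -0.268, 0.0, 0.0]
contact_force: [-0.3, -0.2, -1.4]
gripper_width: 50.1
```

Run:
```python
from sp import *
rep();d=grab('wrist','w28');d=grab('scene','s28');c=d['color'][100:260,180:340,::-1];cv2.imwrite('pics/s28c.png',cv2.resize(c,None,fx=3.7,fy=3.7,interpolation=cv2.INTER_CUBIC))
# dish centre from initial images: white mask ellipse
for n,box in (('top0',(360,270,450,360)),('scene0',(235,185,305,240))):
    d=load(n);x0,y0,x1,y1=box;im=d['color'][y0:y1,x0:x1];hsv=cv2.cvtColor(im,cv2.COLOR_RGB2HSV)
    m=((hsv[...,1]<25)).astype(np.uint8)
    k,_=cv2.findContours(m,cv2.RETR_EXTERNAL,cv2.CHAIN_APPROX_NONE);k=max(k,key=cv2.contourArea);e=cv2.fitEllipse(k);print(n,e[0][0]+x0,e[0][1]+y0,e[1],onz(d,e[0][0]+x0,e[0][1]+y0,14).round(1))
```

```text
t 28.8 pos [ 417.95 -240.37  167.16] axis xy [  41.12 -305.99] psi -31.14 toolz [ 1.e-04 -1.e-04 -1.e+00] F [-0.29 -0.16 -1.38] Fsp [-0.16 -0.28] M [ 0.037 -0.053 -0.015] w 50.07
top0 404.5 314.5 (105.31239318847656, 105.31239318847656) [ 423.1 -245.1   14. ]
scene0 269.5 212.0 (62.988582611083984, 83.00879669189453) [ 430.3 -245.5   14. ]
```

View pics/w28.png

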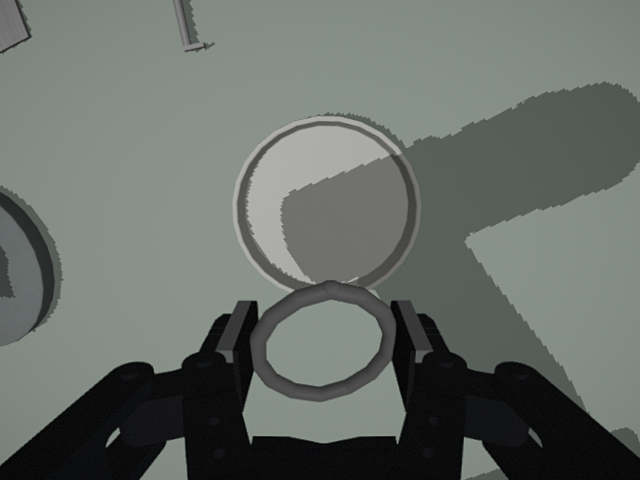

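View pics/s28c.png

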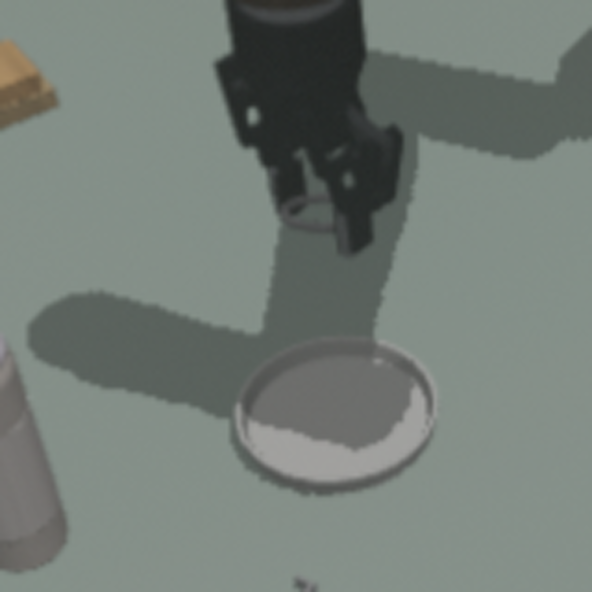

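Run:
```python
from sp import *
from scipy.optimize import least_squares
d=load('w28')
def fit(d,px):
    P=np.array([onz(d,*p,18)[:2] for p in px]);r=least_squares(lambda q:np.hypot(*(P-q[:2]).T)-q[2],[420,-245,66]);print(r.x.round(1),np.abs(r.fun).max().round(2))
fit(d,[(233,208),(421,205),(327,115),(257,148),(400,150),(245,255)])
s=load('scene0'); fit(s,[(243.5,211),(299,211),(271,193),(270,231)])
t=load('top0'); fit(t,[(370.5,316),(440,315),(405,281),(405,350.5)])
```

```text
[ 421.9 -243.    69.3] 0.77
[ 430.7 -240.6   68.5] 1.79
[ 421.  -246.2   69.7] 0.43
```

Emit:
carry_out([
  [[0.003,-0.0035,-0.03,0,0,0,1],[0,0,-0.035,0,0,0,1],[0,0,-0.035,0,0,0,1],[0,0,-0.025,0,0,0,1],[0,0,0,0,0,0,1]],
])

```text
clock: 29.4
position: [419.8, -240.5, 39.2]
ee_rot: [0.964, -0.266, -0.004, 0.0]
contact_force: [-0.9, -0.6, -0.4]
gripper_width: 50.4
```

Emit:
carry_out([
  [[0,0,0,0,0,0,1],[0,0,0,0,0,0,1]],
])

```text
clock: 29.6
position: [423.5, -242.1, 43.8]
ee_rot: [0.964, -0.266, 0.002, 0.0]
contact_force: [0.4, 0.1, -0.0]
gripper_width: 49.9
```

Run:
```python
from sp import *
rep();d=grab('wrist','w29');d=grab('scene','s29');c=d['color'][140:250,220:330,::-1];cv2.imwrite('pics/s29c.png',cv2.resize(cv2.convertScaleAbs(c,alpha=1.4),None,fx=5,fy=5,interpolation=cv2.INTER_CUBIC))
```

```text
t 29.6 pos [ 423.48 -242.14   43.78] axis xy [  46.78 -304.66] psi -30.85 toolz [ 3.1e-03 -9.0e-04 -1.0e+00] F [ 0.36  0.11 -0.03] Fsp [0.25 0.28] M [0.005 0.01  0.   ] w 49.88
```

View pics/w29.png

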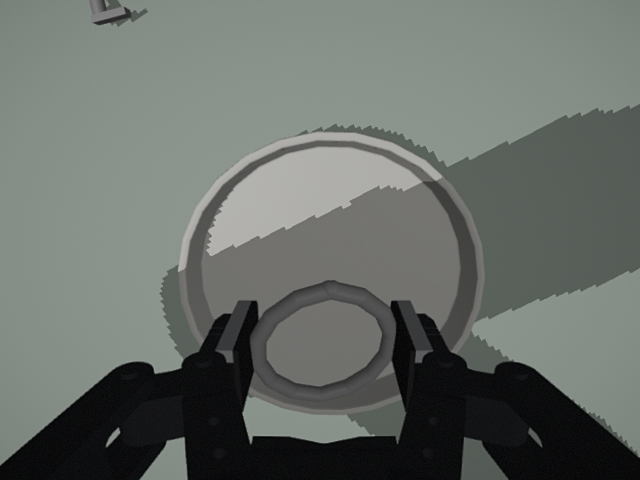

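View pics/s29c.png

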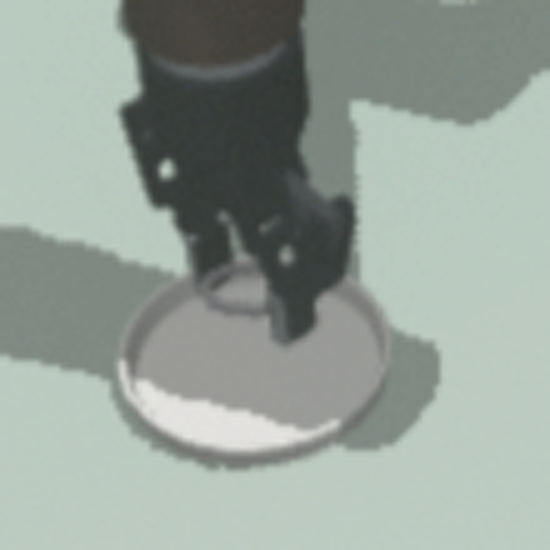

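Emit:
carry_out([
  [[-0.001,-0.001,-0.01,0,0,0,1],[0,0,-0.01,0,0,0,1],[0,0,-0.01,0,0,0,1],[0,0,0,0,0,0,1],[0,0,0,0,0,0,1]],
])

```text
clock: 30.2
position: [420.6, -243.4, 11.7]
ee_rot: [0.964, -0.267, -0.001, 0.0]
contact_force: [-0.4, -0.6, -0.2]
gripper_width: 50.0
```

Emit:
carry_out([
  [[0,0,-0.003,0,0,0,1],[0,0,0,0,0,0,1]],
])

```text
clock: 30.4
position: [420.8, -243.3, 9.1]
ee_rot: [0.964, -0.267, -0.0, -0.0]
contact_force: [-0.1, -0.5, -0.7]
gripper_width: 50.5
```

Emit:
carry_out([
  [[0,0,-0.002,0,0,0,1],[0,0,0,0,0,0,1]],
])

```text
clock: 30.6
position: [420.8, -243.3, 7.2]
ee_rot: [0.964, -0.267, -0.0, -0.0]
contact_force: [-0.3, 1.0, -0.3]
gripper_width: 50.0
```

Emit:
carry_out([
  [[0,0,-0.002,0,0,0,1],[0,0,0,0,0,0,1]],
])

```text
clock: 30.8
position: [420.7, -243.3, 5.1]
ee_rot: [0.964, -0.267, -0.0, -0.0]
contact_force: [1.2, 0.3, -0.4]
gripper_width: 49.8
```

Emit:
carry_out([
  [[0,0,-0.0015,0,0,0,1],[0,0,0,0,0,0,1]],
])

```text
clock: 31.0
position: [420.8, -243.3, 3.6]
ee_rot: [0.964, -0.267, -0.0, -0.0]
contact_force: [0.3, 0.7, -0.3]
gripper_width: 49.8
```

Emit:
carry_out([
  [[0,0,-0.001,0,0,0,1],[0,0,0,0,0,0,1]],
])

```text
clock: 31.2
position: [420.8, -243.3, 2.7]
ee_rot: [0.964, -0.267, -0.0, 0.0]
contact_force: [-0.5, -0.2, 0.5]
gripper_width: 50.0
```

Run:
```python
from sp import *
rep();d=grab('wrist','w30')
d=grab('scene','s30');c=d['color'][140:250,220:330,::-1];cv2.imwrite('pics/s30c.png',cv2.resize(cv2.convertScaleAbs(c,alpha=1.4),None,fx=5,fy=5,interpolation=cv2.INTER_CUBIC))
```

```text
t 31.2 pos [ 420.83 -243.33    2.68] axis xy [  45.11 -307.04] psi -30.94 toolz [-2.e-04  0.e+00 -1.e+00] F [-0.53 -0.22  0.55] Fsp [-0.34 -0.46] M [-0.025 -0.043 -0.026] w 49.99
```

View pics/w30.png

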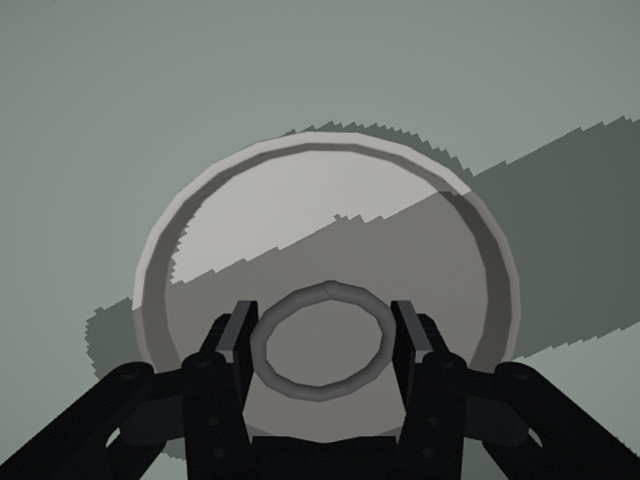

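View pics/s30c.png

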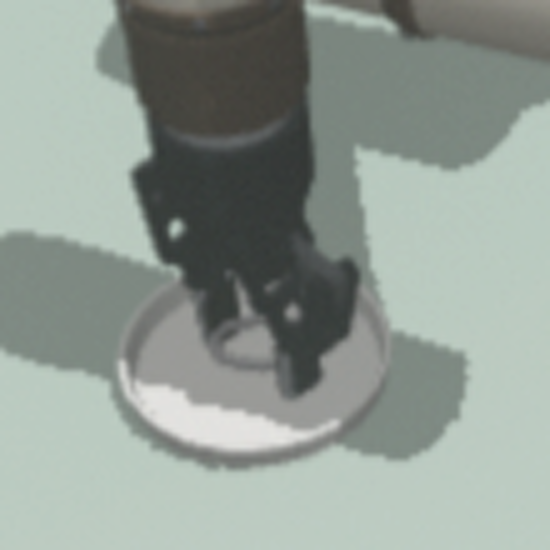

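Emit:
carry_out([
  [[0,0,-0.001,0,0,0,1],[0,0,0,0,0,0,1]],
])

```text
clock: 31.5
position: [420.8, -243.3, 1.7]
ee_rot: [0.964, -0.267, -0.0, -0.0]
contact_force: [-0.5, 0.0, 0.2]
gripper_width: 49.9
```

Emit:
carry_out([
  [[0,0,-0.001,0,0,0,1],[0,0,0,0,0,0,1]],
])

```text
clock: 31.7
position: [421.0, -243.4, 1.2]
ee_rot: [0.964, -0.267, 0.0, 0.0]
contact_force: [-0.8, 0.6, 4.1]
gripper_width: 50.2
```

Emit:
carry_out([
  [[0,0,-0.001,0,0,0,1],[0,0,0,0,0,0,1]],
])

```text
clock: 31.9
position: [421.0, -243.4, 1.1]
ee_rot: [0.964, -0.267, 0.0, 0.0]
contact_force: [-3.0, 3.1, 12.6]
gripper_width: 50.1
```

Emit:
carry_out([
  [[0,0,0.0015,0,0,0,1],[0,0,0,0,0,0,-0.3],[0,0,0,0,0,0,-0.4],[0,0,0,0,0,0,-0.5],[0,0,0,0,0,0,-0.6]],
])

```text
clock: 32.4
position: [420.8, -243.3, 1.1]
ee_rot: [0.964, -0.267, -0.0, 0.0]
contact_force: [0.3, 0.1, 0.0]
gripper_width: 68.0
```

Emit:
carry_out([
  [[0,0,0,0,0,0,-0.65],[0,0,0,0,0,0,-0.65],[0,0,0,0,0,0,-0.65]],
])

```text
clock: 32.7
position: [420.9, -243.3, 1.2]
ee_rot: [0.964, -0.267, -0.0, 0.0]
contact_force: [0.3, 0.3, -0.0]
gripper_width: 70.5
```

Run:
```python
from sp import *
rep();d=grab('wrist','w31')
```

```text
t 32.7 pos [ 420.88 -243.34    1.24] axis xy [  45.16 -307.03] psi -30.94 toolz [-1.e-04  0.e+00 -1.e+00] F [ 0.34  0.33 -0.04] Fsp [0.13 0.46] M [ 0.021 -0.027  0.051] w 70.52
```

View pics/w31.png

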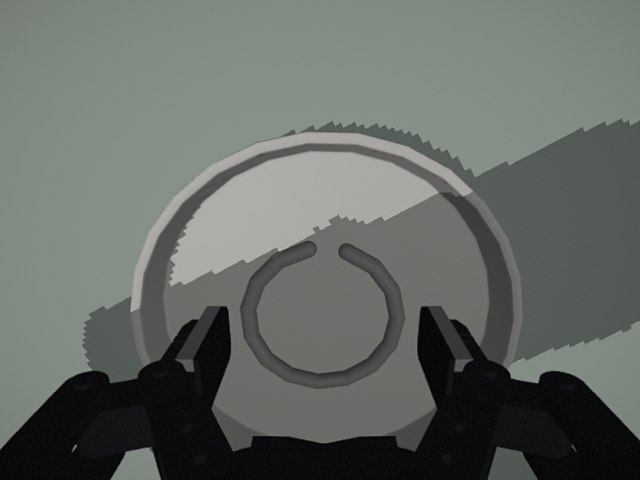

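The ring lies flat in the dish, with its gap open at (328,248), and it is clear of both pads. I'll retreat straight up.

Emit:
carry_out([
  [[0,0,0.02,0,0,0,-0.65],[0,0,0.03,0,0,0,-0.65],[0,0,0.04,0,0,0,-0.65],[0,0,0.05,0,0,0,-0.65],[0,0,0.03,0,0,0,-0.65]],
])

```text
clock: 33.25
position: [422.0, -243.8, 175.0]
ee_rot: [0.964, -0.266, 0.003, 0.0]
contact_force: [1.3, -0.5, -0.3]
gripper_width: 70.3
```

Emit:
carry_out([
  [[-0.02,0,0.03,0,0,0,-0.65],[0,0,0,0,0,0,-0.65],[0,0,0,0,0,0,-0.65]],
])

```text
clock: 33.55
position: [400.6, -243.2, 201.7]
ee_rot: [0.964, -0.267, 0.001, -0.0]
contact_force: [0.1, -0.1, -0.7]
gripper_width: 70.6
```

Run:
```python
from sp import *
rep();grab('wrist','w32');grab('scene','s32')
```

```text
t 33.55 pos [ 400.65 -243.24  201.71] axis xy [  27.75 -317.33] psi -30.97 toolz [ 1.7e-03  1.0e-04 -1.0e+00] F [ 0.14 -0.09 -0.74] Fsp [ 0.16 -0.  ] M [-0.005 -0.03  -0.055] w 70.56
```

View pics/w32.png

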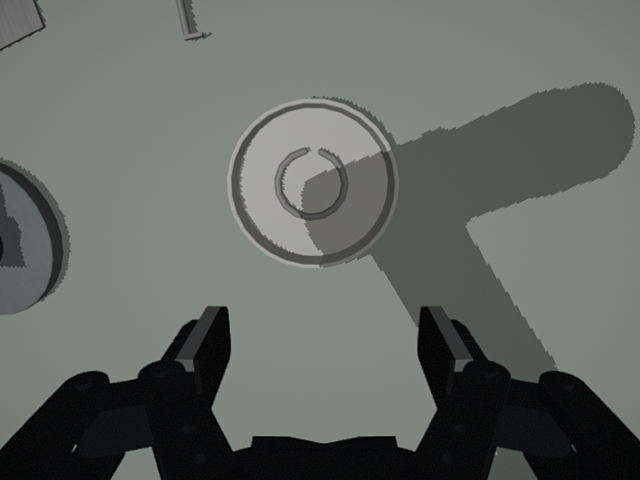

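View pics/s32.png

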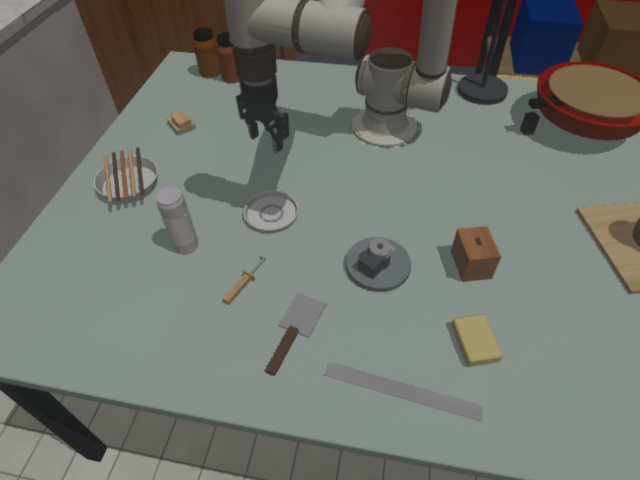

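The ring is flat in the dish at scene (271,212) and the pick lies on the bench at (245,280). The wax, can and spatula sit at the same pixels as at the start.

Run:
```python
from sp import *
print(job_done());rep()
```

```text
the job is handed in; nothing more can be done
None
the job is handed in; nothing more can be done
```

The ring is off the spindle and lying flat, gap open, near the middle of the white dish. I handed the job in about 33.6 s into the run, against the 72 s limit.

- **Finding the tip:** I took the pick straight up out of its stand and touched its foot on the ledge; it is about 1.5 mm lower than nominal. I then touched the spindle head and backed off about 1.5 mm before lifting.
- **Lifting:** I raised the right end of the ring. The force peaked at about 10 N before the ring jumped, and I took the end up to about 14 mm above its seat. Views from two places then put both ends about 10 to 15 mm and both sides about 5 mm above the seat, so the left end did not need lifting.
- **Pick:** I laid it down on open bench between the spatula and the can.
- **Gripping the ring:** The grip squeezed it to about 50 mm, shutting its gap, and pushed it against the spindle head and lips. The wrist read about 12 N until the ring came free. When I let go in the dish it opened again; the last picture before opening shows fingertips or ring touching the dish floor at about 13 N.

**Last checks:** The gripper was clear, with about zero force on it. In the scene view the wax, can and spatula are where they were at the start.

**Disagreements:** Two camera estimates were off. The pictures taken before touching suggested anything from about 0 to 10 mm for the extra tip length. The scene camera put the dish about 9 mm farther out in x than the other two views, so I used those.

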